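Wedge the cupboard door, load the turntable and turn it once round

TASK

The door of the little counter cupboard keeps swinging across the turntable: swing it wide open, about square to the cupboard's front, and tap the wooden wedge in under its free end, thick tail outwards, until the door has ridden up on it and stays jammed. Then stand every cup, container, jar and canister that waits on the counter to the right upright on the turntable, well inside its edge and without turning it yet, and finally take the turntable by its knob and turn it one full turn, either way round, back to about where it started, so that everything is seen to go round clear of the door. Leave the door jammed and the loaded things standing on the turntable, and leave the bowl with its gasket ring, the churner and the whistle alone.

Things in the scene. Friction and masses are not known exactly. Their poses are not given: they have to be found in the camera images.
- hinge (a point): vertical hinge axis of the cupboard door, at the height of the resting door's lower edge (26 mm above the counter), at the left end of the front as the robot sees it. Fixed to the cupboard: light wood, 236 mm wide, 130 mm deep, 179 mm high, its open front towards the robot, 12 mm behind this axis (-x of the point is the way the front faces, +y from the door's free side to the hinge side)
- door_edge (a point): lower end of the door's free vertical edge, mid-thickness. The door is a plain wooden panel 220 mm wide from the hinge axis, 145 mm high and 16 mm thick; its lower edge is 26 mm above the counter when at rest, its upper edge 171 mm. The line from here to hinge runs along the panel
- door_top (a point): middle of the door's upper edge, 185 mm from the hinge axis (35 mm short of the free edge); the panel can be pinched here across its 16 mm thickness from above. The point turns with the door: its y axis lies along the panel, towards the hinge
- door (a joint): swing of the door, rad: 0 shut across the cupboard's front, 1.57 square to the front, 1.9 at its stop; it grows as the free edge comes out towards the robot (clockwise seen from above). The hinge is slightly stiff (0.06 N m), so the door stays where it is left until it is bumped
- door_lift (a joint): how far the door is raised on its loose hinge pins, m: 0 hanging at rest, 0.006 at the stop. The door (0.6 to 0.84 kg) falls back by its own weight unless something props it; it counts as jammed from 0.002 m
- wedge: wooden wedge, 200 mm long (x), 34 mm wide (y). Origin at the centre of its underside, z up; the tip is at x = +100 mm and 12 mm high, the top rises evenly to 38 mm at x = -20 mm, and from there to x = -100 mm is a level tail 38 mm high to hold it by. 0.15 kg. It lies on its underside on the counter at the near left
- wedge_tail (a point): middle of the level top of the wedge's tail, 38 mm above the underside, 60 mm behind the wedge's origin
- disc (a point): centre of the turntable's upper face, 22 mm above the counter, on its axis. The turntable is a grey plastic disc of 320 mm diameter, 12 mm thick, with no rim; its point x axis points to the knob and turns with it
- knob (a point): top of the post of the turntable's knob, a round upright steel post of 24 mm diameter, 100 mm from the axis, standing 80 mm above the disc with a rounded top; the point is on the post's axis, 80 mm above the disc's upper face (so hold the post some 15 to 30 mm lower)
- turntable (a joint): turn of the turntable since the start, rad, anticlockwise from above positive, not limited; 0 at the start. Slightly stiff (0.12 N m): it stays where it is left
- cup: white ceramic cup without a handle, rim diameter 60 mm, narrower at the foot, 70 mm high, open at the top; origin at the centre of its underside. May be absent
- container: blue plastic container with a closed lid, 90 mm long (x), 58 mm wide (y) over the lid, 86 by 54 mm below it, 64 mm high (the lid is the top 12 mm); origin at the centre of its underside. May be absent
- jar: squat closed glass jar with a steel cap, 60 mm in diameter at its widest, 62 mm high; origin at the centre of its underside. May be absent
- canister: steel canister, 60 mm in diameter at its top, 58 mm below, 60 mm high; origin at the centre of its underside. May be absent
- bowl: steel bowl, 110 mm in diameter, 45 mm high, with the gasket ring in it, beyond the turntable to the right; leave alone. Origin at the centre of its underside
- gasket: grey-black rubber gasket ring, 60 mm across, lying in the bowl; leave alone
- churner: wooden churner lying on the counter at the far right, 242 mm long along its y; leave alone. Origin on the counter under its middle
- whistle: small steel cooker whistle, 60 mm high, standing at the right behind the things to load; leave alone. Origin at the centre of its underside

How it is judged:
By the outcome, as a careful person would: the job done as asked, in the order asked, and still so for the second after the job is handed in, with the robot touching nothing.
Of cup, container, jar, canister only 2 to 4 are there at a start; the rules pass over those that are not, and their reading is None.
At some moment in a run one of container, jar, canister may be knocked a few centimetres aside while the robot is not near it.
It also fails if it takes over 210 s, if anything falls off the work surface, if the arm or the gripper's body presses on something with over 40 N, if the wrist force passes 120 N, or if a joint passes its speed limit or range.

ROBOT

A 6-joint arm with a two-finger parallel gripper is mounted at the origin on the work surface. World frame = base frame: x ahead of the robot, y to its left, z up, the work surface at z = 0. Lengths are in m, angles in rad, forces in N, time in s.
With the tool pointing down it reaches from about 0.3 to 0.775 m from the base axis. Payload 14.6 kg.
Tool frame: the origin (TCP) lies midway between the tips of the shut fingers; the grasp point (between the pads) lies 19 mm behind it (manip.tcp_to_grasp is the distance from the TCP to the grasp point, in m); z points along the fingers, y is the direction in which the jaws open and shut (so a half turn about z gives the same grasp; the last joint's range is limited). The gripper opens to 94 mm and grips with 3 to 60 N. Pads are 16 mm wide; open, the fingers measure 119 mm over their backs; the gripper's body (75 mm by 177 mm) begins 78 mm behind the grasp point.
Start: joints at [-1.21, 0.3, 1.521, -0, 1.321, -0.067], TCP at [0.228, -0.5, 0.205] pointing down, gripper open.
Joint ranges: [-3.03, 3.03], [-0.79, 2.21], [0.23, 2.52], [-1.04, 4.18], [0, 3.07], [-2.55, 2.55]. Speed limits (rad/s): [2.22, 2.22, 2.57, 3.14, 3.14, 3.14].

INTERFACE

Orientations are given as a unit quaternion [x, y, z, w].
In Python, from station import manip gives the robot as it stands.
- The arm moves only by the tool arm_command, never from a script. Its arguments are lists of equal length, an entry for each row: "slide": the shift along the tool's x, y, z in cm, a list of three; "rot": the turn, a rotation vector about the tool's x, y, z in rad, a list of three; "gripper": the opening, from -1 (shut) to 1 (fully open), so that 0 is half open. In form: {"slide": [[tx, ty, tz], ...], "rot": [[ax, ay, az], ...], "gripper": [gripper, ...]}. A call has 1 to 5 rows; each row shifts and turns the commanded pose from where the row before left it, along the tool's axes as they then stand; what a row does not reach is not made up. A row lasts 1/12 s, in which the tool goes at most 41.7 mm and 7.16 degrees, less where a joint would pass 70% of its speed; a pose out of reach is approached as far as the arm can. A call with a gripper value outside its range is refused whole. The fingers move at their own pace and stop on an object; the grip force is fixed at half the most. Time passes only in rows, so rows that do not move let the fingers close. It gives the time, the measured TCP pose, the force and the opening at its end, in the units of the state.
- manip.sense(): the state, without advancing time (a new reading comes with each control period).
- manip.grab_frame(name): name is "side" or "top" or "wrist"; returns a dict with "color" (420x560x3 uint8, blue, green, red), "K" (3x3 intrinsics, pixels), "R" (3x3) and "t" (3): a world point X has camera coordinates R X + t; the wrist camera has in their place "hand_eye" (4x4, takes a point from camera to tool coordinates, whose origin is the TCP and whose axes are the flange's). Camera axes: x right, y down, z forward; pixel columns grow to the right and rows downward; lengths in m; the calibration is good to about 2 mm. A picture is of the moment at which its call begins: read the wrist's pose just before it. There is no depth.
- manip.job_done(): hands the job in, once; it reports no verdict.
The state is a dict: "t": time; "joint_pos": joint angles; "joint_vel": joint speeds; "tau": joint torques, N m; "tcp_pos": TCP position; "ee_rot": TCP orientation; "ft_force": force on the tool from outside, world axes, zero at the start; "torque": the same for the moment, N m; "grip_width": finger opening in m.
Only numpy, scipy, OpenCV 4.12 (cv2) and the standard library are available. Lean on these libraries where they do the work, as an engineer would, in place of code of your own. Each camera call takes 0.05 s, during which the arm holds its last target. There are 200 camera calls.

## Working session

There is one attempt and no reset: what is moved stays moved. The work goes in short steps, Python scripts to look and compute and a tool call to move; the robot and the scene stay as the last step left them, time stands still between calls to the robot, and variables do not carry over. Pictures are saved under pics/ and viewed, about 12 in all and at most 16, crops included, and the job is handed in when it is done.

Besides the shell and the picture viewer there is one more tool, called after "Call:" as name(argument=value, ...) on one line, values as JSON. arm_command: Moves the arm, as the interface text tells. Its arguments: {"type":"object","properties":{"slide":{"type":"array"},"rot":{"type":"array"},"gripper":{"type":"array"}},"required":["slide","rot","gripper"]}

```bash
ls; mkdir -p pics
cat > h.py <<'E'
import numpy as np, cv2
from scipy.spatial.transform import Rotation as R
from station import manip
def shot(name,fn=None):
    s=manip.sense(); f=manip.grab_frame(name); 
    if name=="wrist":
        H=f["hand_eye"]; T=np.eye(4); T[:3,:3]=R.from_quat(s["ee_rot"]).as_matrix(); T[:3,3]=s["tcp_pos"]
        C=np.linalg.inv(T@H); f["R"]=C[:3,:3]; f["t"]=C[:3,3]
    if fn: cv2.imwrite("pics/"+fn+".png",f["color"])
    return f
def ray(f,uv,z):
    d=f["R"].T@np.linalg.inv(f["K"])@np.array([uv[0],uv[1],1.]); c=-f["R"].T@f["t"]
    return c+d*(z-c[2])/d[2]
def proj(f,X):
    p=f["K"]@(f["R"]@np.array(X)+f["t"]); return p[:2]/p[2]
def st():
    s=manip.sense(); print(round(s["t"],2),np.round(s["tcp_pos"],4),np.round(R.from_quat(s["ee_rot"]).as_matrix(),3).tolist(),np.round(s["ft_force"],1),round(s["grip_width"],4),np.round(s["joint_pos"],2))
E
python3 - <<'E'
from h import *
a=shot("top","top0");b=shot("side","side0");st()
for f in(a,b):print(np.round(-f["R"].T@f["t"],3),np.round(f["R"],2).tolist(),np.round(f["K"],0).tolist())
E
```

```text
pics
0.1 [ 0.2281 -0.5002  0.2049] [[0.91, 0.415, -0.0], [0.415, -0.91, 0.001], [0.0, -0.001, -1.0]] [0.9 0.5 0. ] 0.0941 [-1.21  0.3   1.52 -0.    1.32 -0.07]
[ 0.43  -0.045  1.111] [[-0.03, -1.0, -0.02], [-0.99, 0.03, -0.12], [0.12, 0.02, -0.99]] [[421.0, 0.0, 280.0], [0.0, 421.0, 212.0], [0.0, 0.0, 1.0]]
[0.232 0.931 1.289] [[-0.95, -0.32, 0.0], [-0.24, 0.71, -0.66], [0.21, -0.62, -0.75]] [[527.0, 0.0, 279.0], [0.0, 527.0, 206.0], [0.0, 0.0, 1.0]]
```

View pics/top0.png

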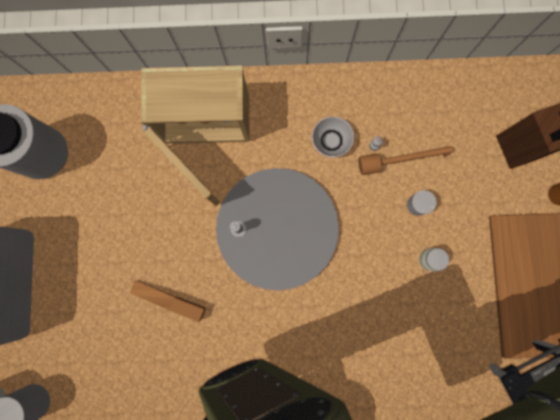

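View pics/side0.png

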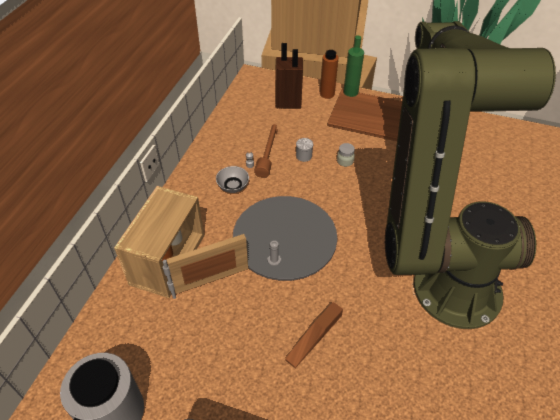

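The top view shows the cupboard with its door about half open (hinge at about (148,127), free end at (214,200)). The disc centre is near (278,228), the knob at (238,228), and the wedge runs (133,288) to (203,312). The canister is at (423,203) and the jar at (435,260). No cup or container is visible so far.

Run:
```python
from h import *
f=shot("top");g=shot("side")
im=f["color"]
for n,uv,z in[("hinge?",(148,127),.171),("free",(214,200),.171),("disc",(278,228),.022),("knob",(238,225),.102),("jar",(437,259),.062),("can",(424,202),.06),("bowl",(333,137),.045)]:
    p=ray(f,uv,z);print(n,np.round(p,3),np.round(proj(g,p)))
hsv=cv2.cvtColor(im,cv2.COLOR_BGR2HSV)
print(hsv[300,165],hsv[320,100],hsv[230,290])
# disc
m=((hsv[...,1]<60)&(hsv[...,2]>50)&(hsv[...,2]<140)).astype(np.uint8);m[:,:200]=0;m[:,350:]=0;m[:160]=0;m[300:]=0
c=max(cv2.findContours(m,0,2)[0],key=cv2.contourArea);e=cv2.fitEllipse(cv2.convexHull(c));print("disc",e,ray(f,e[0],.022))
# wedge
roi=hsv[270:335,115:220];print(roi[::6,::10,0].tolist());print(roi[::6,::10,2].tolist())
cv2.imwrite("pics/c1.png",np.hstack([cv2.resize(im[100:340,110:310],None,fx=2.4,fy=2.4,interpolation=2)[:576],]))
```

```text
hinge? [0.755 0.272 0.171] [166. 260.]
free [0.578 0.12  0.171] [250. 233.]
disc [ 0.523 -0.019  0.022] [285. 234.]
knob [0.526 0.075 0.102] [274. 241.]
jar [ 0.431 -0.408  0.062] [346. 148.]
can [ 0.573 -0.387  0.06 ] [305. 144.]
bowl [ 0.754 -0.17   0.045] [233. 178.]
[ 14 153 150] [ 15 123 186] [ 11  16 128]
disc ((277.2859802246094, 228.6643524169922), (120.58203125, 121.49007415771484), 85.47628021240234) [ 0.52129074 -0.0172769   0.022     ]
[[15, 16, 16, 15, 16, 16, 15, 15, 16, 16, 16], [15, 15, 15, 15, 16, 16, 15, 15, 15, 15, 15], [15, 15, 14, 15, 15, 16, 15, 16, 16, 15, 16], [16, 15, 13, 14, 13, 15, 16, 15, 15, 15, 16], [16, 15, 14, 14, 14, 14, 14, 14, 15, 16, 15], [15, 15, 16, 15, 14, 14, 14, 14, 15, 15, 16], [15, 15, 15, 15, 15, 13, 14, 14, 13, 14, 15], [15, 15, 15, 15, 15, 16, 15, 14, 14, 14, 15], [15, 16, 16, 15, 16, 16, 16, 16, 14, 15, 16], [16, 15, 16, 15, 15, 16, 15, 15, 15, 16, 15], [16, 15, 15, 15, 15, 15, 15, 16, 16, 15, 16]]
[[185, 179, 186, 178, 189, 192, 182, 187, 180, 192, 192], [188, 189, 185, 181, 182, 191, 189, 190, 188, 184, 183], [178, 180, 157, 126, 175, 192, 177, 176, 190, 180, 191], [180, 178, 159, 160, 123, 124, 191, 181, 184, 180, 185], [190, 180, 166, 164, 165, 150, 121, 125, 192, 178, 183], [180, 185, 184, 179, 149, 150, 149, 79, 123, 161, 180], [186, 187, 176, 179, 182, 146, 152, 152, 128, 121, 176], [171, 179, 180, 176, 173, 175, 161, 151, 152, 113, 178], [178, 184, 185, 181, 184, 187, 181, 184, 152, 156, 189], [188, 183, 188, 177, 179, 192, 189, 195, 188, 183, 186], [179, 188, 180, 176, 176, 187, 182, 180, 183, 178, 190]]
```

View pics/c1.png

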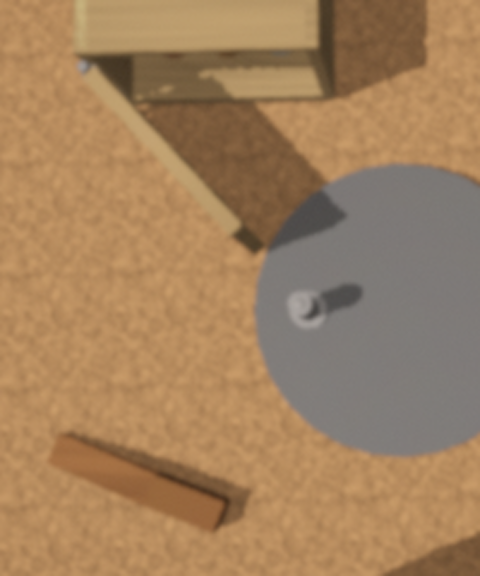

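The crop confirms this: the hinge pin is at about (145,128) and the door's free end, top middle, at about (209,196). The wedge's paler, level tail is on the left and its tip points right. Next I compute the door geometry and the first move.

```bash
cat >> h.py <<'E'
def plan(pos,yaw,sq=True):
    "yaw of tool x in world; rows: rot first, then slide in the turned frame"
    s=manip.sense(); M=R.from_quat(s["ee_rot"]).as_matrix()
    T=np.array([[np.cos(yaw),np.sin(yaw),0],[np.sin(yaw),-np.cos(yaw),0],[0,0,-1]])
    rv=R.from_matrix(M.T@T).as_rotvec(); d=T.T@(np.array(pos)-s["tcp_pos"])*100
    print("rot",np.round(rv,3),"n",int(np.ceil(np.linalg.norm(rv)/.12)),"slide after",np.round(d,2),"n",np.round(np.linalg.norm(d)/4.1,1),"q6",round(np.arctan2(pos[1],pos[0])+np.pi/2-yaw,2))
E
python3 - <<'E'
from h import *
f=shot("top")
h=ray(f,(145.4,128),.171);e=ray(f,(209,196.5),.171)
print(h,e,np.linalg.norm(h-e))
for n,uv,z in [("tailcorn1",(110+67/2.4,100+434/2.4),.038),("tailcorn2",(110+50/2.4,100+462/2.4),.038),("tip1",(110+222/2.4,100+497/2.4),.012),("tip2",(110+214/2.4,100+530/2.4),.012)]: print(n,ray(f,uv,z).round(3))
# cupboard front corners
for uv in[(110+78/2.4,100+53/2.4),(110+318/2.4,100+47/2.4)]:print("cup",ray(f,uv,.179).round(3))
d=(h-e)[:2];d/=np.linalg.norm(d);yaw=np.arctan2(d[1],d[0]);p=h[:2]-.185*d;print("yaw",yaw,p)
plan([p[0],p[1],.26],yaw)
E
```

```text
[0.75300609 0.27837862 0.171     ] [0.5869062  0.13163246 0.171     ] 0.22163847214578503
tailcorn1 [0.399 0.34  0.038]
tailcorn2 [0.37  0.357 0.038]
tip1 [0.326 0.181 0.012]
tip2 [0.292 0.19  0.012]
cup [0.765 0.282 0.179]
cup [0.762 0.051 0.179]
yaw 0.7236134625805346 [0.61436373 0.15589068]
rot [-0.001 -0.    -0.296] n 3 slide after [ 72.39 -23.61  -5.48] n 18.6 q6 1.1
```

Call:
arm_command(slide=[[0,0,-1.8],[0,0,-1.8],[0,0,-1.9],[3.81,-1.24,0],[3.81,-1.24,0]], rot=[[0,0,-0.1],[0,0,-0.1],[0,0,-0.096],[0,0,0],[0,0,0]], gripper=[0,0,0,0,0])

```text
t: 0.67
tcp_pos: [0.2686, -0.4313, 0.2608]
ee_rot: [0.936, 0.353, 0.0, 0.0]
ft_force: [2.3, -0.8, -0.2]
grip_width: 0.064
```

Call:
arm_command(slide=[[3.81,-1.24,0],[3.81,-1.24,0],[3.81,-1.24,0],[3.81,-1.24,0],[3.81,-1.24,0]], rot=[[0,0,0],[0,0,0],[0,0,0],[0,0,0],[0,0,0]], gripper=[0,0,0,0,0])

```text
t: 1.08
tcp_pos: [0.371, -0.257, 0.2606]
ee_rot: [0.935, 0.354, 0.0, 0.0]
ft_force: [0.5, -0.1, 0.5]
grip_width: 0.0472
```

Call:
arm_command(slide=[[3.81,-1.24,0],[3.81,-1.24,0],[3.81,-1.24,0],[3.81,-1.24,0],[3.81,-1.24,0]], rot=[[0,0,0],[0,0,0],[0,0,0],[0,0,0],[0,0,0]], gripper=[0,0,0,0,0])

```text
t: 1.5
tcp_pos: [0.4728, -0.0842, 0.2606]
ee_rot: [0.935, 0.354, 0.0, 0.0]
ft_force: [0.4, -1.4, 0.1]
grip_width: 0.0468
```

Call:
arm_command(slide=[[3.81,-1.24,0],[3.81,-1.24,0],[3.81,-1.24,0],[3.81,-1.24,0],[3.81,-1.24,0]], rot=[[0,0,0],[0,0,0],[0,0,0],[0,0,0],[0,0,0]], gripper=[0,0,0,0,0])

```text
t: 1.92
tcp_pos: [0.5745, 0.0885, 0.2604]
ee_rot: [0.935, 0.354, 0.0, 0.0]
ft_force: [0.5, -0.8, 0.6]
grip_width: 0.0469
```

Call:
arm_command(slide=[[3.81,-1.24,0],[3.81,-1.24,0],[0,0,0]], rot=[[0,0,0],[0,0,0],[0,0,0]], gripper=[0,0,0])

```text
t: 2.17
tcp_pos: [0.6158, 0.1607, 0.2583]
ee_rot: [0.934, 0.356, -0.001, -0.001]
ft_force: [-1.1, 0.2, -0.6]
grip_width: 0.047
```

Run:
```python
from h import *
st();plan([.614,.156,.26],.724)
a=shot("wrist","w1");b=shot("top","top1");print(a["hand_eye"].round(3).tolist())
print(proj(a,[.614,.156,.171]),proj(a,[.587,.132,.171]))
cv2.imwrite("pics/m1.png",np.hstack([cv2.resize(a["color"],(400,300)),cv2.resize(b["color"],(400,300))]))
```

```text
2.17 [0.6158 0.1607 0.2583] [[0.747, 0.665, -0.002], [0.665, -0.747, 0.0], [-0.002, -0.002, -1.0]] [-1.1  0.2 -0.6] 0.047 [0.2  0.47 1.17 0.   1.51 1.04]
rot [-0.002  0.002  0.004] n 1 slide after [-0.45  0.23 -0.17] n 0.1 q6 1.1
[[-0.001, -0.967, -0.253, 0.074], [1.0, -0.0, -0.002, 0.001], [0.001, -0.253, 0.967, -0.181], [0.0, 0.0, 0.0, 1.0]]
[283.51757171 217.8851923 ] [283.40775198 263.17488102]
```

View pics/m1.png

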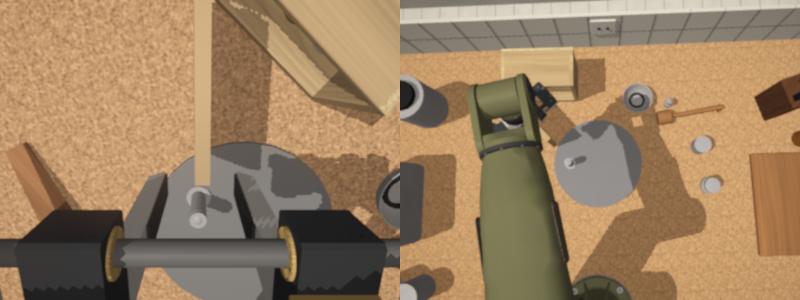

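The door edge lies centred between the fingers as predicted. With the arm clear, the top view shows only the jar and canister on the right. I'll descend, pinch and swing the door.

Call:
arm_command(slide=[[-0.4,0.2,3],[0,0,4],[0,0,4],[0,0,0.9],[0,0,0]], rot=[[0,0,0],[0,0,0],[0,0,0],[0,0,0],[0,0,0]], gripper=[0,0,0,0,0])

```text
t: 2.68
tcp_pos: [0.6117, 0.1501, 0.1396]
ee_rot: [0.935, 0.354, -0.002, -0.0]
ft_force: [0.8, 0.7, 1.0]
grip_width: 0.0473
```

Call:
arm_command(slide=[[0,0,0],[0,0,0],[0,0,0],[0,0,0],[0,0,0]], rot=[[0,0,0],[0,0,0],[0,0,0],[0,0,0],[0,0,0]], gripper=[-1,-1,-1,-1,-1])

```text
t: 3.1
tcp_pos: [0.6132, 0.1515, 0.1426]
ee_rot: [0.935, 0.354, 0.001, 0.0]
ft_force: [-1.7, 0.2, 0.3]
grip_width: 0.0169
```

```bash
python3 -c "
from h import *
st()"
```

```text
3.1 [0.6132 0.1515 0.1426] [[0.749, 0.662, 0.002], [0.662, -0.749, 0.0], [0.001, 0.001, -1.0]] [-1.7  0.2  0.3] 0.0169 [0.18 0.53 1.34 0.   1.26 1.03]
```

Call:
arm_command(slide=[[0.02,-0.91,0],[0.02,-0.91,0],[0.02,-0.91,0],[0.02,-0.91,0],[0.02,-0.91,0]], rot=[[0,0,0.048],[0,0,0.048],[0,0,0.048],[0,0,0.048],[0,0,0.048]], gripper=[-1,-1,-1,-1,-1])

```text
t: 3.52
tcp_pos: [0.5864, 0.1888, 0.1425]
ee_rot: [0.971, 0.239, -0.0, 0.0]
ft_force: [-8.0, -3.4, 7.5]
grip_width: 0.0159
```

Call:
arm_command(slide=[[0.02,-0.91,0],[0.02,-0.91,0],[0.02,-0.91,0],[0.02,-0.91,0],[0.02,-0.91,0]], rot=[[0,0,0.048],[0,0,0.048],[0,0,0.048],[0,0,0.048],[0,0,0.048]], gripper=[-1,-1,-1,-1,-1])

```text
t: 3.93
tcp_pos: [0.5695, 0.2315, 0.1427]
ee_rot: [0.993, 0.121, -0.001, 0.0]
ft_force: [-14.7, -2.7, 11.9]
grip_width: 0.0161
```

Call:
arm_command(slide=[[0.02,-0.91,0],[0.02,-0.91,0],[0.02,-0.91,0],[0.02,-0.91,0],[0.02,-0.91,0]], rot=[[0,0,0.048],[0,0,0.048],[0,0,0.048],[0,0,0.048],[0,0,0.048]], gripper=[-1,-1,-1,-1,-1])

```text
t: 4.35
tcp_pos: [0.5632, 0.2773, 0.143]
ee_rot: [1.0, 0.001, -0.002, -0.0]
ft_force: [-19.7, -0.1, 14.6]
grip_width: 0.0156
```

Call:
arm_command(slide=[[0,0,0],[0,0,0],[0,0,0]], rot=[[0,0,0],[0,0,0],[0,0,0]], gripper=[-1,-1,-1])

```text
t: 4.6
tcp_pos: [0.5632, 0.2773, 0.143]
ee_rot: [1.0, 0.003, -0.002, -0.0]
ft_force: [-19.6, 0.7, 14.9]
grip_width: 0.0157
```

```bash
python3 -c "
from h import *
st()"
```

```text
4.6 [0.5632 0.2773 0.143 ] [[1.0, 0.005, -0.003], [0.005, -1.0, 0.001], [-0.003, -0.001, -1.0]] [-19.6   0.7  14.9] 0.0157 [0.4  0.53 1.35 0.   1.27 1.96]
```

Call:
arm_command(slide=[[0,0,0],[0,0,0],[0,0,0],[0,0,0],[0,0,-2]], rot=[[0,0,0],[0,0,0],[0,0,0],[0,0,0],[0,0,0]], gripper=[-0.2,-0.2,-0.2,-0.2,-0.2])

```text
t: 5.02
tcp_pos: [0.5639, 0.2754, 0.158]
ee_rot: [1.0, 0.002, -0.003, 0.001]
ft_force: [0.4, 0.9, -0.4]
grip_width: 0.0373
```

Call:
arm_command(slide=[[0,0,-4],[0,0,-4],[-4,0,0],[-4,0,0],[-4,0,0]], rot=[[0,0,0],[0,0,0],[0,0,0],[0,0,0],[0,0,0]], gripper=[-0.2,-0.2,0,0,0])

```text
t: 5.43
tcp_pos: [0.4439, 0.2753, 0.2415]
ee_rot: [1.0, 0.001, 0.0, -0.0]
ft_force: [0.3, 0.6, 0.4]
grip_width: 0.0468
```

Call:
arm_command(slide=[[-4,-1.5,0],[-3,-2,0],[0,0,0],[0,0,0],[0,0,0]], rot=[[0,0,0],[0,0,0],[0,0,-0.115],[0,0,-0.115],[0,0,-0.115]], gripper=[0,0,0.2,0.2,0.2])

```text
t: 5.85
tcp_pos: [0.3756, 0.3104, 0.2418]
ee_rot: [0.984, 0.177, 0.0, -0.0]
ft_force: [-0.2, 0.0, -0.2]
grip_width: 0.0564
```

Call:
arm_command(slide=[[0,0,0],[0,0,0],[0,0,0],[0,0,0],[0,0,0]], rot=[[0,0,-0.115],[0,0,-0.115],[0,0,-0.115],[0,0,-0.115],[0,0,-0.115]], gripper=[0.3,0.3,0.3,0.3,0.3])

```text
t: 6.27
tcp_pos: [0.3761, 0.31, 0.2416]
ee_rot: [0.894, 0.448, 0.0, 0.0]
ft_force: [0.2, 0.0, -0.9]
grip_width: 0.0613
```

Call:
arm_command(slide=[[0,0,0],[0,0,0],[0,0,0],[0,0,0]], rot=[[0,0,-0.115],[0,0,-0.1],[0,0,0],[0,0,0]], gripper=[0.3,0.3,0.3,0.3])

```text
t: 6.6
tcp_pos: [0.3761, 0.31, 0.2415]
ee_rot: [0.843, 0.538, 0.0, 0.0]
ft_force: [0.6, 0.0, 0.3]
grip_width: 0.0611
```

Run:
```python
from h import *
st();a=shot("wrist","w2");b=shot("top","top2")
for p in([.368,.312,.038],[.3845,.3485,.038],[.309,.1855,.012]):print(proj(a,p).round())
cv2.imwrite("pics/m2.png",np.hstack([cv2.resize(a["color"],(480,360)),cv2.resize(b["color"][60:340,60:280],(283,360))]))
```

```text
6.6 [0.3761 0.31   0.2415] [[0.422, 0.907, 0.0], [0.907, -0.422, 0.0], [0.0, 0.0, -1.0]] [0.6 0.  0.3] 0.0611 [ 0.61  0.13  1.64 -0.    1.37  1.05]
[273. 184.]
[272. 145.]
[274. 294.]
```

View pics/m2.png

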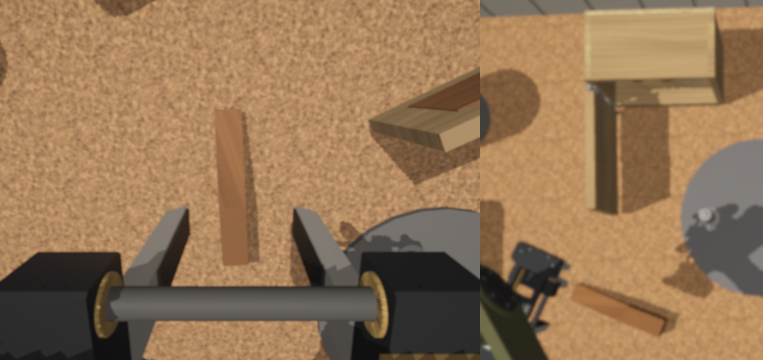

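The door is square and open, and the wedge is centred in the wrist view. I'll zoom in to see which end is the thick tail.

Run:
```python
import cv2,numpy as np
a=cv2.imread("pics/w2.png")[110:330,220:320];b=cv2.imread("pics/side0.png")[295:370,280:350]
cv2.imwrite("pics/z1.png",np.hstack([cv2.resize(a,(270,594),interpolation=2),cv2.resize(b,(520,594),interpolation=2)]))
```

```text
(no output)
```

View pics/z1.png

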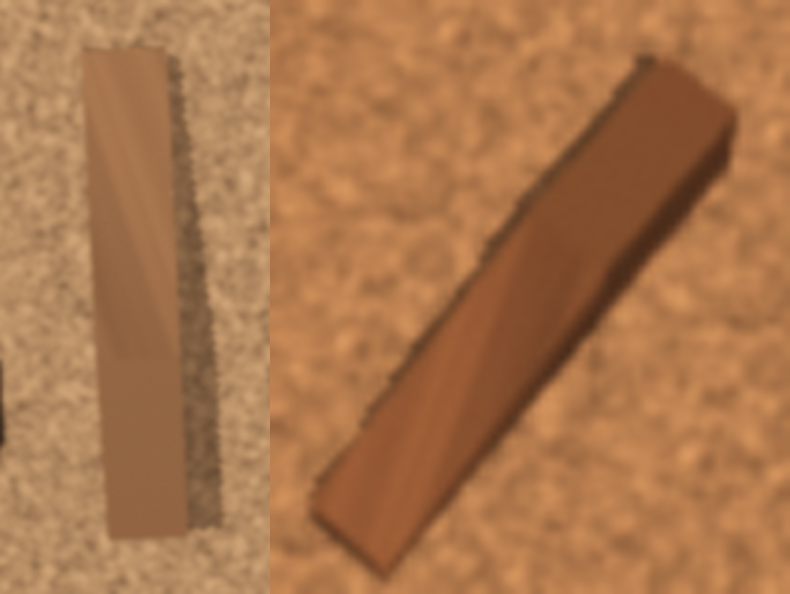

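The tail (the level part with a crease) is actually the right-hand, near end. The tip points left, with its end at zoom rows ~50 and the tail end at ~537.

Run:
```python
from h import *
a=shot("wrist")
P=lambda x,y,z:ray(a,(220+x/2.7,110+y/2.7),z)[:2]
te=(P(108,538,.038)+P(188,536,.038))/2;cr=(P(104,358,.038)+P(181,356,.038))/2;ti=(P(82,50,.012)+P(165,47,.012))/2
print(te,cr,ti,np.linalg.norm(te-cr),np.linalg.norm(te-ti),np.linalg.norm(P(108,538,.038)-P(188,536,.038)))
d=ti-te;d/=np.linalg.norm(d);yaw=np.arctan2(d[1],d[0]);t=te+.04*d;print(yaw,t)
plan([t[0],t[1],.1],yaw);plan([t[0],t[1],.006],yaw)
# door edge now from top view
f=cv2.imread("pics/top2.png");cv2.imwrite("pics/z2.png",cv2.resize(f[110:240,120:260],None,fx=4,fy=4,interpolation=2))
```

```text
[0.30862606 0.18042535] [0.34076857 0.25384037] [0.38461993 0.36553552] 0.08014302904142215 0.20010207912709738 0.03364216859978023
1.1812427105071275 [0.32381708 0.2174285 ]
rot [ 0.    -0.    -0.045] n 1 slide after [-10.55  -1.31  14.15] n 4.3 q6 0.98
rot [ 0.    -0.    -0.045] n 1 slide after [-10.55  -1.31  23.55] n 6.3 q6 0.98
```

View pics/z2.png

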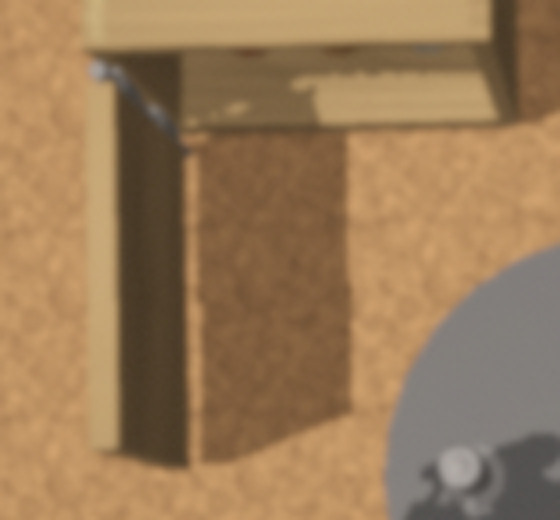

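The zoom shows the door square to the front, free end top middle at zoom (105,451). Now I pick the wedge by its tail.

Call:
arm_command(slide=[[0,0,0],[-3.6,-0.45,3.5],[-3.5,-0.43,3.5],[-3.45,-0.43,3.5],[0,0,3.6]], rot=[[0,0,-0.045],[0,0,0],[0,0,0],[0,0,0],[0,0,0]], gripper=[0.3,0.3,0.3,0.3,0.3])

```text
t: 7.17
tcp_pos: [0.331, 0.2301, 0.1175]
ee_rot: [0.831, 0.557, 0.001, 0.0]
ft_force: [-0.1, 0.4, 0.6]
grip_width: 0.0613
```

Call:
arm_command(slide=[[0,0,4],[0,0,4],[0,0,1.4],[0,0,0],[0,0,0]], rot=[[0,0,0],[0,0,0],[0,0,0],[0,0,0],[0,0,0]], gripper=[0.3,0.3,0.3,0.3,0.3])

```text
t: 7.58
tcp_pos: [0.3325, 0.2325, 0.0238]
ee_rot: [0.83, 0.557, -0.0, -0.0]
ft_force: [0.6, 0.1, 0.4]
grip_width: 0.0614
```

Run:
```python
from h import *
st();f=shot("top");plan([.3238,.2174,.006],1.181)
print(ray(f,(120+105/4,110+451/4),.171),ray(f,(120+101/4,110+70/4),.171))
```

```text
7.58 [0.3325 0.2325 0.0238] [[0.379, 0.926, -0.001], [0.926, -0.379, -0.0], [-0.001, -0.001, -1.0]] [0.6 0.1 0.4] 0.0614 [ 0.52  0.26  2.07 -0.    0.81  0.91]
rot [ 0.001 -0.001  0.002] n 1 slide after [-1.78 -0.28  1.86] n 0.6 q6 0.98
[0.53168492 0.27441601 0.171     ] [0.75422049 0.27874063 0.171     ]
```

Call:
arm_command(slide=[[-0.9,-0.14,0.9],[-0.88,-0.14,0.9],[0,0,0],[0,0,0],[0,0,0]], rot=[[0,0,0],[0,0,0],[0,0,0],[0,0,0],[0,0,0]], gripper=[0.3,0.3,0.3,-1,-1])

```text
t: 8.05
tcp_pos: [0.3242, 0.2177, 0.0069]
ee_rot: [0.83, 0.558, 0.001, 0.0]
ft_force: [-0.5, 0.3, 0.6]
grip_width: 0.0513
```

Call:
arm_command(slide=[[0,0,0],[0,0,0],[0,0,0],[0,0,0],[0,0,-2]], rot=[[0,0,0],[0,0,0],[0,0,0],[0,0,0],[0,0,0]], gripper=[-1,-1,-1,-1,-1])

```text
t: 8.47
tcp_pos: [0.3218, 0.2163, 0.0238]
ee_rot: [0.83, 0.558, -0.002, -0.0]
ft_force: [-0.0, 0.3, -2.1]
grip_width: 0.0337
```

Run:
```python
from h import *
st();plan([.375,.277,.03],.015)
```

```text
8.47 [0.3218 0.2163 0.0238] [[0.377, 0.926, -0.004], [0.926, -0.377, -0.002], [-0.003, -0.003, -1.0]] [-0.   0.3 -2.1] 0.0337 [0.5  0.22 2.12 0.   0.81 0.88]
rot [-0.     0.005  1.169] n 10 slide after [ 5.41 -5.99 -0.62] n 2.0 q6 2.19
```

Call:
arm_command(slide=[[0,0,0],[0,0,0],[0,0,0],[0,0,0],[0,0,0]], rot=[[0,0,0.117],[0,0,0.117],[0,0,0.117],[0,0,0.117],[0,0,0.117]], gripper=[-1,-1,-1,-1,-1])

```text
t: 8.88
tcp_pos: [0.3231, 0.217, 0.0256]
ee_rot: [0.956, 0.292, -0.0, 0.0]
ft_force: [-0.6, 0.5, -1.2]
grip_width: 0.0339
```

Call:
arm_command(slide=[[0,0,0],[0,0,0],[0,0,0],[0,0,0],[0,0,0]], rot=[[0,0,0.117],[0,0,0.117],[0,0,0.117],[0,0,0.117],[0,0,0.117]], gripper=[-1,-1,-1,-1,-1])

```text
t: 9.3
tcp_pos: [0.3231, 0.217, 0.0256]
ee_rot: [1.0, 0.004, -0.0, 0.0]
ft_force: [-0.2, -0.4, -2.8]
grip_width: 0.0341
```

Call:
arm_command(slide=[[0.8,-1.5,0],[0.8,-1.5,0],[0.8,-1.5,0],[0.8,-1.4,0],[0,0,0]], rot=[[0,0,0],[0,0,0],[0,0,0],[0,0,0],[0,0,0]], gripper=[-1,-1,-1,-1,-1])

```text
t: 9.72
tcp_pos: [0.3554, 0.2782, 0.0257]
ee_rot: [1.0, 0.007, 0.0, -0.0]
ft_force: [0.5, 0.2, -0.7]
grip_width: 0.0342
```

Run:
```python
from h import *
st();plan([.355,.275,.008],.019)
a=shot("wrist","w3");b=shot("side","s3")
for p in([.533,.2745,.171],[.533,.2745,.026],[.5160,.275,.012]):print(proj(a,p).round(),proj(b,p).round())
cv2.imwrite("pics/m3.png",np.hstack([cv2.resize(a["color"],(400,300)),cv2.resize(b["color"][180:390,120:400],(400,300))]))
```

```text
9.72 [0.3554 0.2782 0.0257] [[1.0, 0.015, 0.001], [0.015, -1.0, 0.001], [0.001, -0.001, -1.0]] [ 0.5  0.2 -0.7] 0.0342 [0.58 0.34 1.95 0.   0.85 2.14]
rot [-0.001 -0.001 -0.004] n 1 slide after [-0.05  0.32  1.77] n 0.4 q6 2.21
[  546. -4895.] [246. 284.]
[ 296. -162.] [248. 313.]
[293. -93.] [254. 318.]
```

View pics/m3.png

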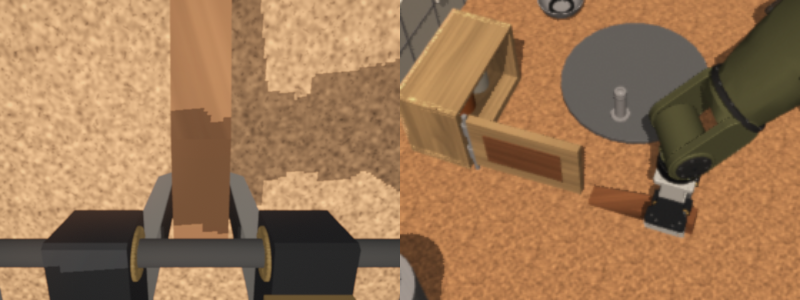

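Call:
arm_command(slide=[[0,0.3,0.6],[0,0,0.6],[0,0,0.6],[0,0,0],[1,0,0]], rot=[[0,0,0],[0,0,0],[0,0,0],[0,0,0],[0,0,0]], gripper=[-1,-1,-1,-1,-1])

```text
t: 10.23
tcp_pos: [0.3633, 0.2731, 0.007]
ee_rot: [1.0, 0.007, -0.001, 0.001]
ft_force: [0.2, -0.4, -1.3]
grip_width: 0.034
```

Call:
arm_command(slide=[[1.5,0,0],[1.5,0,0],[1.5,0,0],[1.5,0,0],[0.5,0,0]], rot=[[0,0,0],[0,0,0],[0,0,0],[0,0,0],[0,0,0]], gripper=[-1,-1,-1,-1,-1])

```text
t: 10.65
tcp_pos: [0.4312, 0.2743, 0.0076]
ee_rot: [1.0, 0.006, 0.0, -0.0]
ft_force: [-1.5, -0.0, -4.2]
grip_width: 0.034
```

Call:
arm_command(slide=[[0.4,0,0],[0.3,0,0],[0.3,0,0],[0,0,0]], rot=[[0,0,0],[0,0,0],[0,0,0],[0,0,0]], gripper=[-1,-1,-1,-1])

```text
t: 10.98
tcp_pos: [0.4391, 0.2745, 0.0073]
ee_rot: [1.0, 0.007, -0.0, 0.0]
ft_force: [-0.2, -0.0, -5.6]
grip_width: 0.0335
```

Run:
```python
from h import *
st()
```

```text
10.98 [0.4391 0.2745 0.0073] [[1.0, 0.014, -0.001], [0.014, -1.0, -0.0], [-0.001, 0.0, -1.0]] [-0.2 -0.  -5.6] 0.0335 [0.49 0.49 1.78 0.   0.88 2.04]
```

Call:
arm_command(slide=[[0.3,0,0.05],[0.3,0,0],[0.3,0,0],[0.3,0,0],[0,0,0]], rot=[[0,0,0],[0,0,0],[0,0,0],[0,0,0],[0,0,0]], gripper=[-1,-1,-1,-1,-1])

```text
t: 11.4
tcp_pos: [0.4508, 0.2748, 0.0069]
ee_rot: [1.0, 0.007, -0.001, 0.0]
ft_force: [-5.4, 0.7, -3.8]
grip_width: 0.0336
```

Call:
arm_command(slide=[[0.3,0,0],[0.3,0,0],[0,0,0],[0,0,0]], rot=[[0,0,0],[0,0,0],[0,0,0],[0,0,0]], gripper=[-1,-1,-1,-1])

```text
t: 11.73
tcp_pos: [0.4568, 0.2749, 0.0069]
ee_rot: [1.0, 0.007, -0.0, 0.0]
ft_force: [-4.7, -1.3, -4.0]
grip_width: 0.0339
```

Run:
```python
from h import *
st()
a=shot("wrist","w4");b=shot("side","s4");old=cv2.imread("pics/s3.png")
cv2.imwrite("pics/m4.png",np.hstack([cv2.resize(i[240:340,160:290],(400,308),interpolation=2) for i in (old,b["color"])]))
```

```text
11.73 [0.4568 0.2749 0.0069] [[1.0, 0.014, -0.001], [0.014, -1.0, -0.0], [-0.001, 0.0, -1.0]] [-4.7 -1.3 -4. ] 0.0339 [0.47 0.52 1.73 0.   0.89 2.03]
```

View pics/m4.png

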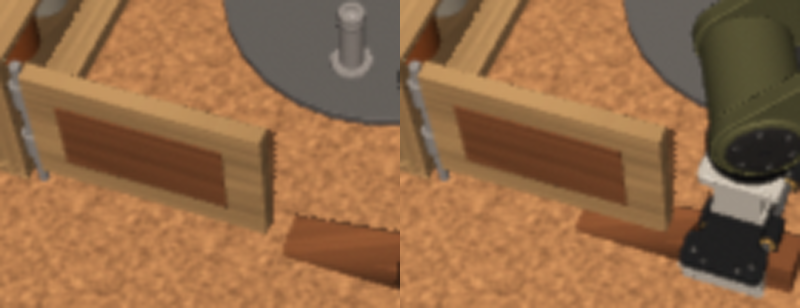

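The side views before and after show the door's free lower corner raised by about 1 px (≈4 mm), with the wedge underneath. I'll release, lift, and head for the canister.

Call:
arm_command(slide=[[0,0,0],[0,0,0],[0,0,0],[0,0,0],[0,0,-1.5]], rot=[[0,0,0],[0,0,0],[0,0,0],[0,0,0],[0,0,0]], gripper=[0.2,0.2,0.2,0.2,0.2])

```text
t: 12.25
tcp_pos: [0.4565, 0.2743, 0.0204]
ee_rot: [1.0, 0.007, -0.001, 0.001]
ft_force: [0.7, 0.2, 1.0]
grip_width: 0.056
```

Call:
arm_command(slide=[[0,0,-4],[0,0,-4],[0,0,-4],[0,0,-4],[0,0,-4]], rot=[[0,0,0],[0,0,0],[0,0,0],[0,0,0],[0,0,0]], gripper=[0.7,0.7,0.7,0.7,0.7])

```text
t: 12.67
tcp_pos: [0.4572, 0.2747, 0.2246]
ee_rot: [1.0, 0.007, 0.001, -0.0]
ft_force: [-0.3, -0.0, -0.3]
grip_width: 0.0798
```

Call:
arm_command(slide=[[0.3,4,0],[0.3,4,0],[0.3,4,0],[0.3,4,0],[0.3,4,0]], rot=[[0,0,0],[0,0,0],[0,0,0],[0,0,0],[0,0,0]], gripper=[0.7,0.7,0.7,0.7,0.7])

```text
t: 13.08
tcp_pos: [0.4751, 0.0733, 0.2226]
ee_rot: [1.0, 0.007, 0.001, -0.0]
ft_force: [1.2, 0.4, -0.5]
grip_width: 0.0798
```

Call:
arm_command(slide=[[0.3,4,0],[0.3,4,0],[0.3,4,0],[0.3,4,0],[0.3,4,0]], rot=[[0,0,0],[0,0,0],[0,0,0],[0,0,0],[0,0,0]], gripper=[0.7,0.7,0.7,0.7,0.7])

```text
t: 13.5
tcp_pos: [0.4928, -0.1268, 0.2226]
ee_rot: [1.0, 0.007, 0.001, 0.0]
ft_force: [0.7, 0.9, -0.0]
grip_width: 0.08
```

Call:
arm_command(slide=[[0.3,4,0],[0.3,4,0],[0.3,4,0],[0.3,4,0],[0,0,0]], rot=[[0,0,0],[0,0,0],[0,0,0],[0,0,0],[0,0,0]], gripper=[0.7,0.7,0.7,0.7,0.7])

```text
t: 13.92
tcp_pos: [0.5065, -0.2902, 0.2215]
ee_rot: [1.0, 0.005, -0.0, 0.001]
ft_force: [-1.1, 0.5, -0.9]
grip_width: 0.0798
```

Run:
```python
from h import *
st()
a=shot("wrist","w5");b=shot("side","s5");c=shot("top","t5")
print(proj(a,[.573,-.387,.06]),proj(a,[.431,-.408,.06]))
z=lambda i,w:cv2.resize(i,(w,300),interpolation=2)
cv2.imwrite("pics/m5.png",np.hstack([z(a["color"],400),z(b["color"][240:340,160:290],390)]))
```

```text
13.92 [ 0.5065 -0.2902  0.2215] [[1.0, 0.009, -0.0], [0.009, -1.0, -0.001], [-0.0, 0.001, -1.0]] [-1.1  0.5 -0.9] 0.0798 [-0.58  0.36  1.4  -0.    1.38  0.98]
[390.56817308 118.63167055] [399.99654256 267.45111959]
```

View pics/m5.png

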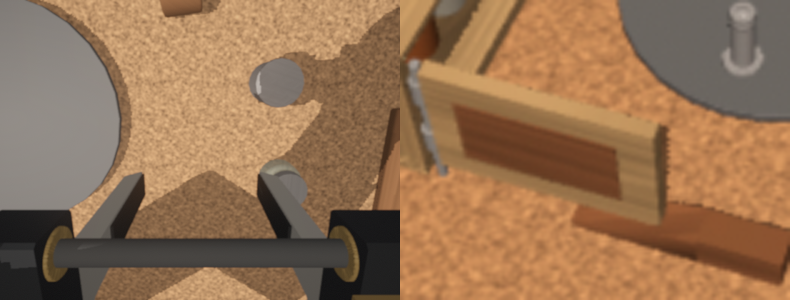

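The door is still jammed on the wedge. The canister's top appears at wrist (391,115), matching the prediction. I'll go to it.

Run:
```python
from h import *
a=shot("wrist");p=ray(a,(391,115),.06);print(p)
plan([p[0],p[1],.1],0);plan([p[0],p[1],.015],0)
```

```text
[ 0.57700886 -0.38087874  0.06      ]
rot [-0.    -0.     0.014] n 1 slide after [ 6.98  9.71 12.22] n 4.2 q6 0.99
rot [-0.    -0.     0.014] n 1 slide after [ 6.98  9.71 20.72] n 5.8 q6 0.99
```

Run:
```python
from h import *
st();a=shot("wrist","w6");st()
im=a["color"][60:180,320:470]
h=cv2.cvtColor(im,cv2.COLOR_BGR2HSV)
m=((h[...,1]<70)&(h[...,2]>70)).astype(np.uint8)*255
m=cv2.morphologyEx(m,cv2.MORPH_OPEN,np.ones((3,3)))
for c in cv2.findContours(m,0,2)[0]:
    if cv2.contourArea(c)>300: print(cv2.boundingRect(c),cv2.minEnclosingCircle(c))
print(proj(a,[.573,-.387,.06]),proj(a,[.603,-.387,.06]))
cv2.imwrite("pics/z6.png",cv2.resize(np.hstack([im,cv2.merge([m]*3)]),None,fx=2.5,fy=2.5))
```

```text
14.12 [ 0.5072 -0.2838  0.2222] [[1.0, 0.014, 0.0], [0.014, -1.0, 0.0], [0.0, -0.0, -1.0]] [-0.1 -0.3  0.4] 0.0801 [-0.57  0.36  1.41  0.    1.38  0.98]
14.17 [ 0.5073 -0.2835  0.2224] [[1.0, 0.015, 0.0], [0.015, -1.0, -0.0], [0.0, 0.0, -1.0]] [ 0.5 -0.2 -0.3] 0.0799 [-0.57  0.36  1.41  0.    1.38  0.98]
(35, 23, 78, 68) ((73.73076629638672, 55.11538314819336), 38.925193786621094)
[398.10941445 120.07739504] [401.31266706  84.58642185]
```

View pics/z6.png

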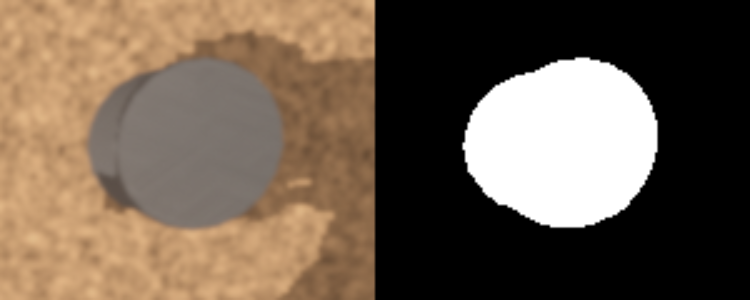

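The canister's top centre is at wrist (400,117), so it stands at about (0.575, -0.388). I'll pick it.

Call:
arm_command(slide=[[2.2,3.5,0],[2.2,3.5,0],[2.4,3.5,0],[0,0,3.5],[0,0,3.5]], rot=[[0,0,0],[0,0,0],[0,0,0],[0,0,0],[0,0,0]], gripper=[0.9,0.9,0.9,0.9,0.9])

```text
t: 14.58
tcp_pos: [0.5786, -0.3892, 0.1532]
ee_rot: [1.0, 0.007, 0.003, 0.002]
ft_force: [-0.5, -0.3, -1.0]
grip_width: 0.0893
```

Call:
arm_command(slide=[[0,0,3.5],[0,0,3.5],[0,0,0],[0,0,0]], rot=[[0,0,0],[0,0,0],[0,0,0],[0,0,0]], gripper=[0.9,0.9,0.9,0.9])

```text
t: 14.92
tcp_pos: [0.5762, -0.3866, 0.0819]
ee_rot: [1.0, 0.008, -0.001, -0.001]
ft_force: [-0.2, -0.4, 1.0]
grip_width: 0.0895
```

Run:
```python
from h import *
st();plan([.575,-.3885,.015],.014)
```

```text
14.92 [ 0.5762 -0.3866  0.0819] [[1.0, 0.015, -0.002], [0.015, -1.0, 0.001], [-0.002, -0.001, -1.0]] [-0.2 -0.4  1. ] 0.0895 [-0.64  0.73  1.17  0.    1.24  0.91]
rot [-0.001  0.002  0.001] n 1 slide after [-0.12  0.19  6.69] n 1.6 q6 0.96
```

Call:
arm_command(slide=[[-0.1,0.2,2.2],[0,0,2.2],[0,0,2.2],[0,0,0],[0,0,0]], rot=[[0,0,0],[0,0,0],[0,0,0],[0,0,0],[0,0,0]], gripper=[0.9,0.9,0.9,0.9,-1])

```text
t: 15.33
tcp_pos: [0.5761, -0.39, 0.0186]
ee_rot: [1.0, 0.007, 0.001, 0.001]
ft_force: [0.1, -0.0, 1.1]
grip_width: 0.0854
```

Call:
arm_command(slide=[[0,0,0],[0,0,0],[0,0,0],[0,0,0],[0,0,0]], rot=[[0,0,0],[0,0,0],[0,0,0],[0,0,0],[0,0,0]], gripper=[-1,-1,-1,-1,-1])

```text
t: 15.75
tcp_pos: [0.5756, -0.39, 0.0173]
ee_rot: [1.0, 0.007, 0.001, 0.0]
ft_force: [-0.9, 1.3, 6.0]
grip_width: 0.0579
```

Call:
arm_command(slide=[[0,0,-2],[0,0,-3],[0,0,-3],[0,0,0],[0,0,0]], rot=[[0,0,0],[0,0,0],[0,0,0],[0,0,0],[0,0,0]], gripper=[-1,-1,-1,-1,-1])

```text
t: 16.17
tcp_pos: [0.5756, -0.3903, 0.0977]
ee_rot: [1.0, 0.007, 0.001, 0.001]
ft_force: [0.1, -0.5, -2.4]
grip_width: 0.0579
```

Run:
```python
from h import *
st();plan([.576,-.077,.10],.014)
```

```text
16.17 [ 0.5756 -0.3903  0.0977] [[1.0, 0.014, 0.002], [0.014, -1.0, -0.002], [0.002, 0.002, -1.0]] [ 0.1 -0.5 -2.4] 0.0579 [-0.65  0.72  1.16 -0.    1.27  0.91]
rot [ 0.002 -0.002 -0.   ] n 1 slide after [  0.47 -31.33  -0.23] n 7.6 q6 1.42
```

Call:
arm_command(slide=[[0.1,-1.5,0],[0.1,-3,0],[0.1,-3.2,0],[0.1,-3.2,0],[0.1,-3.2,0]], rot=[[0,0,0],[0,0,0],[0,0,0],[0,0,0],[0,0,0]], gripper=[-1,-1,-1,-1,-1])

```text
t: 16.58
tcp_pos: [0.5771, -0.2471, 0.0941]
ee_rot: [1.0, 0.007, -0.001, -0.001]
ft_force: [0.9, -0.3, -2.1]
grip_width: 0.0575
```

Call:
arm_command(slide=[[0,-3.2,0],[0,-3.2,0],[0,-3.2,0],[0,-3.2,0],[0,-2.5,0]], rot=[[0,0,0],[0,0,0],[0,0,0],[0,0,0],[0,0,0]], gripper=[-1,-1,-1,-1,-1])

```text
t: 17.0
tcp_pos: [0.575, -0.0935, 0.0944]
ee_rot: [1.0, 0.007, -0.001, -0.0]
ft_force: [0.1, 0.9, -2.0]
grip_width: 0.0577
```

Call:
arm_command(slide=[[0,-1.2,0],[0,0,0],[0,0,2],[0,0,1.5],[0,0,1]], rot=[[0,0,0],[0,0,0],[0,0,0],[0,0,0],[0,0,0]], gripper=[-1,-1,-1,-1,-1])

```text
t: 17.42
tcp_pos: [0.575, -0.0848, 0.0488]
ee_rot: [1.0, 0.007, -0.001, -0.0]
ft_force: [0.7, -0.9, -2.3]
grip_width: 0.0577
```

Run:
```python
from h import *
st();plan([.576,-.077,.0405],.014)
```

```text
17.42 [ 0.575  -0.0848  0.0488] [[1.0, 0.013, -0.003], [0.013, -1.0, 0.0], [-0.003, -0.0, -1.0]] [ 0.7 -0.9 -2.3] 0.0577 [-0.21  0.54  1.57 -0.    1.03  1.35]
rot [-0.     0.003 -0.001] n 1 slide after [ 0.11 -0.78  0.83] n 0.3 q6 1.42
```

Call:
arm_command(slide=[[0,-0.6,0],[0,0,0.4],[0,0,0.4],[0,0,0.1],[0,0,0]], rot=[[0,0,0],[0,0,0],[0,0,0],[0,0,0],[0,0,0]], gripper=[-1,-1,-1,-1,-1])

```text
t: 17.83
tcp_pos: [0.5759, -0.078, 0.0422]
ee_rot: [1.0, 0.007, 0.0, 0.0]
ft_force: [1.0, 0.1, -2.4]
grip_width: 0.0576
```

Run:
```python
from h import *
st()
```

```text
17.83 [ 0.5759 -0.078   0.0422] [[1.0, 0.014, 0.0], [0.014, -1.0, -0.0], [0.0, 0.0, -1.0]] [ 1.   0.1 -2.4] 0.0576 [-0.2   0.55  1.58 -0.    1.02  1.36]
```

Call:
arm_command(slide=[[0,0,0.15],[0,0,0.1],[0,0,0],[0,0,0],[0,0,0]], rot=[[0,0,0],[0,0,0],[0,0,0],[0,0,0],[0,0,0]], gripper=[-1,-1,-1,0.7,0.7])

```text
t: 18.25
tcp_pos: [0.5761, -0.0779, 0.04]
ee_rot: [1.0, 0.007, 0.0, 0.0]
ft_force: [0.4, 0.1, 0.7]
grip_width: 0.0676
```

Call:
arm_command(slide=[[0,0,0],[0,0,0],[0,0,-2],[0,0,-4],[0,0,-4]], rot=[[0,0,0],[0,0,0],[0,0,0],[0,0,0],[0,0,0]], gripper=[0.7,0.7,0.7,0.7,0.7])

```text
t: 18.67
tcp_pos: [0.575, -0.0777, 0.14]
ee_rot: [1.0, 0.007, -0.001, -0.0]
ft_force: [0.5, -0.3, 0.3]
grip_width: 0.0798
```

Call:
arm_command(slide=[[0,0,-4],[-3,3,-3],[-3,3,0],[-3,3,0],[-3,3,0]], rot=[[0,0,0],[0,0,0],[0,0,0],[0,0,0],[0,0,0]], gripper=[0.7,0.7,0.7,0.7,0.7])

```text
t: 19.08
tcp_pos: [0.4637, -0.1927, 0.2042]
ee_rot: [1.0, 0.007, 0.001, 0.0]
ft_force: [0.9, -0.7, 1.0]
grip_width: 0.0799
```

Call:
arm_command(slide=[[-3,3,0],[-3,3,0],[0,4,0],[0,4,0],[0,4,0]], rot=[[0,0,0],[0,0,0],[0,0,0],[0,0,0],[0,0,0]], gripper=[0.9,0.9,0.9,0.9,0.9])

```text
t: 19.5
tcp_pos: [0.4078, -0.3736, 0.2044]
ee_rot: [1.0, 0.007, 0.0, 0.0]
ft_force: [1.5, 0.5, 0.9]
grip_width: 0.0893
```

Call:
arm_command(slide=[[0,0,0],[0,0,0],[0,0,0]], rot=[[0,0,0],[0,0,0],[0,0,0]], gripper=[0.9,0.9,0.9])

```text
t: 19.75
tcp_pos: [0.4084, -0.3711, 0.2035]
ee_rot: [1.0, 0.007, -0.0, -0.0]
ft_force: [-0.6, 0.2, 0.2]
grip_width: 0.089
```

Run:
```python
from h import *
st()
a=shot("wrist","w7");c=shot("top","t7");st()
print(proj(a,[.431,-.408,.062]))
z=lambda i,w:cv2.resize(i,(w,300),interpolation=2)
cv2.imwrite("pics/m7.png",np.hstack([z(a["color"],400),z(c["color"],400)]))
```

```text
19.75 [ 0.4084 -0.3711  0.2035] [[1.0, 0.014, -0.0], [0.014, -1.0, 0.001], [-0.0, -0.001, -1.0]] [-0.6  0.2  0.2] 0.089 [-0.8   0.31  1.52  0.    1.32  0.75]
19.85 [ 0.4088 -0.3706  0.2039] [[1.0, 0.015, 0.0], [0.015, -1.0, -0.0], [0.0, 0.0, -1.0]] [ 0.4  0.6 -0.3] 0.0894 [-0.8   0.3   1.52  0.    1.32  0.75]
[323.92343197 171.03902072]
```

View pics/m7.png

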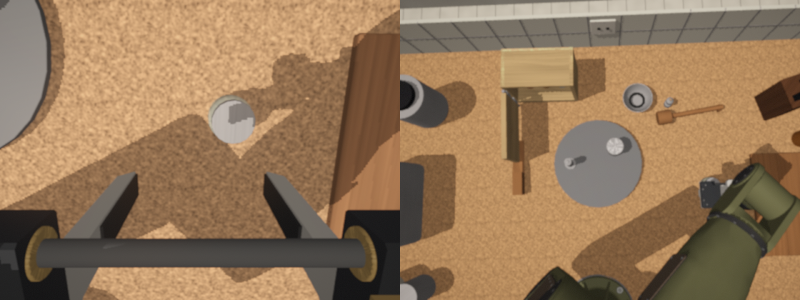

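The canister stands on the turntable and the door is still square on the wedge. The jar's cap is at about (328,169) in the wrist view, against a prediction of (324,171).

Run:
```python
from h import *
a=shot("wrist");print(ray(a,(328,169),.062))
im=a["color"][120:220,270:380];h=cv2.cvtColor(im,cv2.COLOR_BGR2HSV)
m=((h[...,1]<60)&(h[...,2]>60)).astype(np.uint8)*255
m=cv2.morphologyEx(m,cv2.MORPH_OPEN,np.ones((3,3)));n=[c for c in cv2.findContours(m,0,2)[0] if cv2.contourArea(c)>200]
for c in n:print(cv2.boundingRect(c))
plan([.433,-.411,.012],.014)
```

```text
[ 0.43319338 -0.41096669  0.062     ]
(22, 15, 66, 66)
rot [ 0.    -0.     0.001] n 1 slide after [ 2.36  4.08 19.2 ] n 4.8 q6 0.8
```

Call:
arm_command(slide=[[1.2,2,0],[1.15,2,0],[0,0,0],[0,0,3.8],[0,0,3.8]], rot=[[0,0,0],[0,0,0],[0,0,0],[0,0,0],[0,0,0]], gripper=[0.95,0.95,0.95,0.95,0.95])

```text
t: 20.32
tcp_pos: [0.4335, -0.4111, 0.1286]
ee_rot: [1.0, 0.007, 0.002, 0.002]
ft_force: [0.7, -0.1, -0.7]
grip_width: 0.092
```

Call:
arm_command(slide=[[0,0,3.4],[0,0,0],[0,0,0]], rot=[[0,0,0],[0,0,0],[0,0,0]], gripper=[0.95,0.95,0.95])

```text
t: 20.57
tcp_pos: [0.4325, -0.4102, 0.0937]
ee_rot: [1.0, 0.007, -0.001, -0.001]
ft_force: [0.5, 0.1, 0.3]
grip_width: 0.0913
```

Run:
```python
from h import *
st();plan([.433,-.411,.013],.014)
```

```text
20.57 [ 0.4325 -0.4102  0.0937] [[1.0, 0.015, -0.001], [0.015, -1.0, 0.002], [-0.001, -0.002, -1.0]] [0.5 0.1 0.3] 0.0913 [-0.82  0.51  1.5   0.    1.14  0.74]
rot [-0.002  0.001  0.001] n 1 slide after [0.05 0.08 8.07] n 2.0 q6 0.8
```

Call:
arm_command(slide=[[0,0.05,2.7],[0,0,2.7],[0,0,2.6],[0,0,0],[0,0,0]], rot=[[0,0,0],[0,0,0],[0,0,0],[0,0,0],[0,0,0]], gripper=[0.95,0.95,0.95,0.95,-1])

```text
t: 20.98
tcp_pos: [0.4333, -0.4122, 0.0158]
ee_rot: [1.0, 0.007, 0.0, 0.001]
ft_force: [-0.3, 0.2, 0.4]
grip_width: 0.088
```

Call:
arm_command(slide=[[0,0,0],[0,0,0],[0,0,0],[0,0,0],[0,0,0]], rot=[[0,0,0],[0,0,0],[0,0,0],[0,0,0],[0,0,0]], gripper=[-1,-1,-1,-1,-1])

```text
t: 21.4
tcp_pos: [0.433, -0.412, 0.0148]
ee_rot: [1.0, 0.007, 0.001, 0.0]
ft_force: [-1.7, 2.2, 7.7]
grip_width: 0.0593
```

Run:
```python
from h import *
st()
```

```text
21.4 [ 0.433  -0.412   0.0148] [[1.0, 0.014, 0.001], [0.014, -1.0, -0.001], [0.001, 0.001, -1.0]] [-1.7  2.2  7.7] 0.0593 [-0.82  0.62  1.54  0.    0.98  0.73]
```

Call:
arm_command(slide=[[0,0,-2],[0,0,-3],[0,0,-3],[0,0,0],[0,0,0]], rot=[[0,0,0],[0,0,0],[0,0,0],[0,0,0],[0,0,0]], gripper=[-1,-1,-1,-1,-1])

```text
t: 21.82
tcp_pos: [0.433, -0.4122, 0.0951]
ee_rot: [1.0, 0.007, 0.001, 0.001]
ft_force: [-0.8, -0.2, -1.9]
grip_width: 0.059
```

Run:
```python
from h import *
st();plan([.466,-.077,.1],.014)
```

```text
21.82 [ 0.433  -0.4122  0.0951] [[1.0, 0.014, 0.002], [0.014, -1.0, -0.002], [0.002, 0.002, -1.0]] [-0.8 -0.2 -1.9] 0.059 [-0.82  0.51  1.49 -0.    1.13  0.73]
rot [ 0.002 -0.002 -0.   ] n 1 slide after [  3.77 -33.47  -0.49] n 8.2 q6 1.39
```

Call:
arm_command(slide=[[0.3,-1.5,0],[0.3,-3,0],[0.35,-3.2,0],[0.35,-3.2,0],[0.35,-3.2,0]], rot=[[0,0,0],[0,0,0],[0,0,0],[0,0,0],[0,0,0]], gripper=[-1,-1,-1,-1,-1])

```text
t: 22.23
tcp_pos: [0.4462, -0.2687, 0.0921]
ee_rot: [1.0, 0.007, -0.001, -0.001]
ft_force: [0.9, 0.4, -2.1]
grip_width: 0.0588
```

Call:
arm_command(slide=[[0.35,-3.2,0],[0.35,-3.2,0],[0.35,-3.2,0],[0.35,-3.2,0],[0.35,-3.2,0]], rot=[[0,0,0],[0,0,0],[0,0,0],[0,0,0],[0,0,0]], gripper=[-1,-1,-1,-1,-1])

```text
t: 22.65
tcp_pos: [0.4615, -0.1086, 0.0924]
ee_rot: [1.0, 0.007, -0.001, -0.0]
ft_force: [0.6, 1.0, -2.5]
grip_width: 0.0591
```

Call:
arm_command(slide=[[0.3,-2,0],[0,-1,0],[0,0,2],[0,0,1.5],[0,0,1]], rot=[[0,0,0],[0,0,0],[0,0,0],[0,0,0],[0,0,0]], gripper=[-1,-1,-1,-1,-1])

```text
t: 23.07
tcp_pos: [0.4639, -0.0803, 0.0466]
ee_rot: [1.0, 0.007, -0.001, -0.0]
ft_force: [0.3, -0.2, -1.7]
grip_width: 0.0594
```

Call:
arm_command(slide=[[0,0,0.3],[0,0,0],[0,0,0]], rot=[[0,0,0],[0,0,0],[0,0,0]], gripper=[-1,-1,-1])

```text
t: 23.32
tcp_pos: [0.4651, -0.0806, 0.0459]
ee_rot: [1.0, 0.007, -0.0, 0.0]
ft_force: [0.4, 0.3, -1.8]
grip_width: 0.0589
```

Run:
```python
from h import *
st();plan([.466,-.077,.038],.014)
```

```text
23.32 [ 0.4651 -0.0806  0.0459] [[1.0, 0.013, -0.0], [0.013, -1.0, -0.0], [-0.0, 0.0, -1.0]] [ 0.4  0.3 -1.8] 0.0589 [-0.25  0.34  1.89 -0.    0.92  1.31]
rot [ 0.     0.    -0.001] n 1 slide after [ 0.1  -0.36  0.79] n 0.2 q6 1.39
```

Call:
arm_command(slide=[[0,0,0.4],[0,0,0.3],[0,0,0],[0,0,0]], rot=[[0,0,0],[0,0,0],[0,0,0],[0,0,0]], gripper=[-1,-1,-1,-1])

```text
t: 23.65
tcp_pos: [0.465, -0.0803, 0.0387]
ee_rot: [1.0, 0.007, -0.0, -0.0]
ft_force: [-0.3, 0.3, -2.8]
grip_width: 0.059
```

Run:
```python
from h import *
st()
```

```text
23.65 [ 0.465  -0.0803  0.0387] [[1.0, 0.014, -0.0], [0.014, -1.0, 0.0], [-0.0, -0.0, -1.0]] [-0.3  0.3 -2.8] 0.059 [-0.25  0.35  1.89  0.    0.9   1.31]
```

Call:
arm_command(slide=[[0,0,0.1],[0,0,0.1],[0,0,0],[0,0,0],[0,0,0]], rot=[[0,0,0],[0,0,0],[0,0,0],[0,0,0],[0,0,0]], gripper=[-1,-1,-1,0.7,0.7])

```text
t: 24.07
tcp_pos: [0.4651, -0.0803, 0.0368]
ee_rot: [1.0, 0.007, 0.0, 0.0]
ft_force: [-0.3, 0.1, 0.9]
grip_width: 0.0693
```

Call:
arm_command(slide=[[0,0,0],[0,0,0],[0,0,-2],[0,0,-4],[0,0,-4]], rot=[[0,0,0],[0,0,0],[0,0,0],[0,0,0],[0,0,0]], gripper=[0.7,0.7,0.7,0.7,0.7])

```text
t: 24.48
tcp_pos: [0.4641, -0.0801, 0.1372]
ee_rot: [1.0, 0.007, -0.001, -0.0]
ft_force: [0.9, -0.5, -0.2]
grip_width: 0.0798
```

Call:
arm_command(slide=[[0,0,-4],[-1,4,0],[-2,4,0],[-2,4,0],[-2,4,0]], rot=[[0,0,0],[0,0,0],[0,0,0],[0,0,0],[0,0,0]], gripper=[0,0,0,0,0])

```text
t: 24.9
tcp_pos: [0.4002, -0.2343, 0.1769]
ee_rot: [1.0, 0.007, 0.0, 0.0]
ft_force: [1.1, -0.9, 0.5]
grip_width: 0.0503
```

Call:
arm_command(slide=[[0,0,0],[0,0,0],[0,0,0]], rot=[[0,0,0],[0,0,0],[0,0,0]], gripper=[0,0,0])

```text
t: 25.15
tcp_pos: [0.4013, -0.2327, 0.1766]
ee_rot: [1.0, 0.007, 0.0, -0.0]
ft_force: [0.6, 0.4, 0.7]
grip_width: 0.0473
```

Run:
```python
from h import *
st()
c=shot("top","t8")
print(c["R"].tolist())
cv2.imwrite("pics/m8.png",cv2.resize(c["color"][110:310,120:370],(750,600),interpolation=2))
```

```text
25.15 [ 0.4013 -0.2327  0.1766] [[1.0, 0.013, 0.0], [0.013, -1.0, 0.0], [0.0, -0.0, -1.0]] [0.6 0.4 0.7] 0.0473 [-0.6   0.14  1.79  0.    1.22  0.95]
[[-0.030081079661614107, -0.9992951690252926, -0.022456487016077], [-0.9919580150887521, 0.032608460040697625, -0.12229466314993942], [0.12294073754282818, 0.018597136781930472, -0.9922397500382351]]
```

View pics/m8.png

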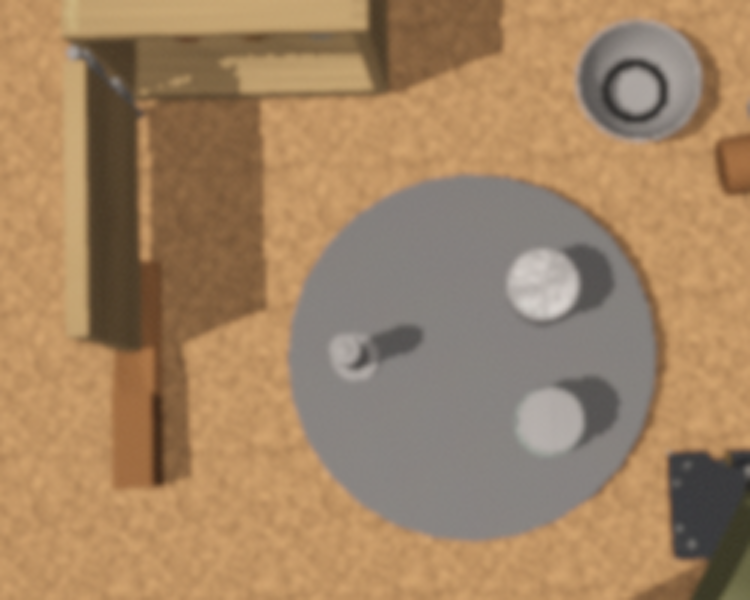

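The jar and canister stand well inside the disc's edge, at zoom (550,421) and (543,284). The door is still jammed. The disc centre is at zoom (473,357) and the knob top at (351,351).

Run:
```python
from h import *
c=shot("top")
P=lambda x,y,z:ray(c,(120+x/3,110+y/3),z)
d=P(473,357.5,.022);k=P(351,351,.1);b=P(354,357,.03)
v=(k-d)[:2];print(d,k,b,np.linalg.norm(v),np.arctan2(v[1],v[0]))
for z,(x,y) in((.06+.022,(543,284)),(.084,(550,421))):q=P(x,y,z);print(q,np.linalg.norm((q-d)[:2]))
plan([k[0],k[1],.15],np.arctan2(v[1],v[0])-np.pi/2)
```

```text
[ 0.51995377 -0.01822555  0.022     ] [0.52190864 0.07785658 0.1       ] [0.52299335 0.08387792 0.03      ] 0.09610202189641825 1.5504532900300156
[ 0.5736878  -0.07899653  0.082     ] 0.08112001591198173
[ 0.46138027 -0.08052493  0.084     ] 0.0855106315112663
rot [-0.    -0.     0.036] n 1 slide after [ 11.39 -31.22   2.66] n 8.1 q6 1.74
```

Call:
arm_command(slide=[[0,0,0],[1.3,-3.5,0],[1.3,-3.5,0],[1.3,-3.5,0],[1.3,-3.5,0]], rot=[[0,0,0.036],[0,0,0],[0,0,0],[0,0,0],[0,0,0]], gripper=[0,0,0,0,0])

```text
t: 25.67
tcp_pos: [0.4568, -0.0913, 0.1768]
ee_rot: [1.0, -0.01, 0.0, -0.0]
ft_force: [1.5, -0.9, -0.7]
grip_width: 0.047
```

Call:
arm_command(slide=[[1.2,-3.5,0],[1.2,-3.5,0],[1.2,-3.5,0],[1.3,-3.5,0],[1.3,-3.5,0]], rot=[[0,0,0],[0,0,0],[0,0,0],[0,0,0],[0,0,0]], gripper=[0,0,0,0,0])

```text
t: 26.08
tcp_pos: [0.5222, 0.0829, 0.1768]
ee_rot: [1.0, -0.01, 0.0, -0.0]
ft_force: [0.2, -0.6, -0.4]
grip_width: 0.0468
```

Call:
arm_command(slide=[[0,0,2.5],[0,0,0],[0,0,0],[0,0,0]], rot=[[0,0,0],[0,0,0],[0,0,0],[0,0,0]], gripper=[0,0,0,0])

```text
t: 26.42
tcp_pos: [0.5221, 0.0794, 0.1524]
ee_rot: [1.0, -0.011, 0.0, 0.0]
ft_force: [0.2, -0.9, 1.0]
grip_width: 0.0469
```

Run:
```python
from h import *
st();plan([.522,.081,.063],-.02)
a=shot("wrist","w9")
for z in(.102,.024):print(proj(a,[.522,.081,z]))
cv2.imwrite("pics/m9.png",a["color"])
```

```text
26.42 [0.5221 0.0794 0.1524] [[1.0, -0.022, 0.0], [-0.022, -1.0, -0.0], [0.0, 0.0, -1.0]] [ 0.2 -0.9  1. ] 0.0469 [ 0.08  0.3   1.65 -0.    1.19  1.67]
rot [ 0.    -0.    -0.002] n 1 slide after [-0.01 -0.16  8.94] n 2.2 q6 1.74
[278.07816687 227.99642072]
[278.84273727 199.65309003]
```

View pics/m9.png

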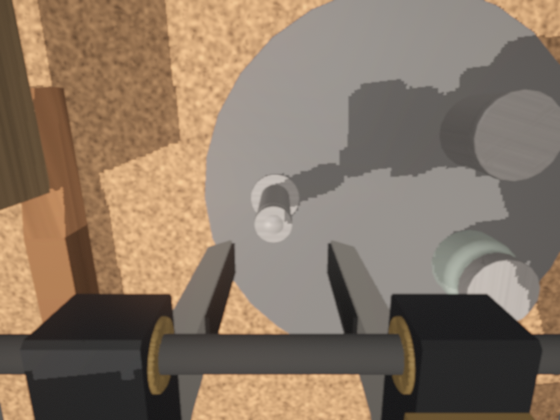

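The knob top is at (273,224), about 3 mm from the prediction. I'll correct for that, descend and grip.

Call:
arm_command(slide=[[0.15,-0.4,2],[0,0,2.3],[0,0,2.3],[0,0,2.3],[0,0,0]], rot=[[0,0,0],[0,0,0],[0,0,0],[0,0,0],[0,0,0]], gripper=[0,0,0,0,0])

```text
t: 26.88
tcp_pos: [0.5221, 0.0825, 0.06]
ee_rot: [1.0, -0.012, -0.002, 0.0]
ft_force: [-0.9, -0.8, 0.2]
grip_width: 0.0464
```

Call:
arm_command(slide=[[0,0,0],[0,0,0],[0,0,0],[0,0,0],[0,0,0]], rot=[[0,0,0],[0,0,0],[0,0,0],[0,0,0],[0,0,0]], gripper=[-1,-1,-1,-1,-1])

```text
t: 27.3
tcp_pos: [0.5246, 0.0844, 0.0643]
ee_rot: [1.0, -0.011, 0.001, -0.001]
ft_force: [-0.4, 7.6, 4.1]
grip_width: 0.0237
```

Run:
```python
from h import *
st()
```

```text
27.3 [0.5246 0.0844 0.0643] [[1.0, -0.022, 0.003], [-0.022, -1.0, 0.002], [0.003, -0.002, -1.0]] [-0.4  7.6  4.1] 0.0237 [0.09 0.42 1.71 0.   1.   1.68]
```

Call:
arm_command(slide=[[-0.3,0.005,0],[-0.5,0.012,0],[-0.784,0.031,0],[-0.784,0.031,0],[-0.784,0.031,0]], rot=[[0,0,-0.03],[0,0,-0.05],[0,0,-0.0785],[0,0,-0.0785],[0,0,-0.0785]], gripper=[-1,-1,-1,-1,-1])

```text
t: 27.72
tcp_pos: [0.4932, 0.0797, 0.0643]
ee_rot: [0.989, 0.148, 0.002, -0.0]
ft_force: [0.6, 1.5, 6.3]
grip_width: 0.0238
```

Call:
arm_command(slide=[[-0.784,0.031,0],[-0.784,0.031,0],[-0.784,0.031,0],[-0.784,0.031,0],[-0.784,0.031,0]], rot=[[0,0,-0.0785],[0,0,-0.0785],[0,0,-0.0785],[0,0,-0.0785],[0,0,-0.0785]], gripper=[-1,-1,-1,-1,-1])

```text
t: 28.13
tcp_pos: [0.459, 0.0608, 0.0642]
ee_rot: [0.941, 0.338, 0.002, 0.0]
ft_force: [3.1, -0.8, 4.3]
grip_width: 0.0236
```

Run:
```python
from h import *
st()
```

```text
28.13 [0.459  0.0608 0.0642] [[0.771, 0.636, 0.003], [0.636, -0.771, 0.0], [0.003, 0.002, -1.0]] [ 3.1 -0.8  4.3] 0.0236 [0.05 0.29 1.9  0.   0.95 0.93]
```

Tracking is good (radius 0.100, low forces), so I continue the first half.

Call:
arm_command(slide=[[-0.784,0.031,0],[-0.784,0.031,0],[-0.784,0.031,0],[-0.784,0.031,0],[-0.784,0.031,0]], rot=[[0,0,-0.0785],[0,0,-0.0785],[0,0,-0.0785],[0,0,-0.0785],[0,0,-0.0785]], gripper=[-1,-1,-1,-1,-1])

```text
t: 28.55
tcp_pos: [0.4347, 0.0303, 0.0642]
ee_rot: [0.857, 0.515, 0.002, 0.001]
ft_force: [7.7, -1.9, 1.8]
grip_width: 0.0235
```

Call:
arm_command(slide=[[-0.784,0.031,0],[-0.784,0.031,0],[-0.784,0.031,0],[-0.784,0.031,0],[-0.784,0.031,0]], rot=[[0,0,-0.0785],[0,0,-0.0785],[0,0,-0.0785],[0,0,-0.0785],[0,0,-0.0785]], gripper=[-1,-1,-1,-1,-1])

```text
t: 28.97
tcp_pos: [0.4239, -0.0071, 0.0643]
ee_rot: [0.74, 0.672, 0.002, 0.002]
ft_force: [12.1, 0.3, -2.2]
grip_width: 0.0232
```

Call:
arm_command(slide=[[-0.784,0.031,0],[-0.784,0.031,0],[-0.784,0.031,0],[-0.784,0.031,0],[-0.784,0.031,0]], rot=[[0,0,-0.0785],[0,0,-0.0785],[0,0,-0.0785],[0,0,-0.0785],[0,0,-0.0785]], gripper=[-1,-1,-1,-1,-1])

```text
t: 29.38
tcp_pos: [0.4283, -0.0457, 0.0643]
ee_rot: [0.595, 0.804, 0.002, 0.003]
ft_force: [16.7, 7.1, -5.3]
grip_width: 0.0234
```

Run:
```python
from h import *
st();p=manip.sense()["tcp_pos"][:2]-np.array([.52,-.018]);print(np.linalg.norm(p),np.arctan2(p[1],p[0]))
```

```text
29.38 [ 0.4283 -0.0457  0.0643] [[-0.292, 0.956, 0.006], [0.957, 0.292, -0.0], [-0.002, 0.006, -1.0]] [16.7  7.1 -5.3] 0.0234 [-0.19  0.22  1.99  0.    0.92 -0.49]
0.09585330205253519 -2.8479269892631995
```

Call:
arm_command(slide=[[-0.784,0.08,0],[-0.784,0.08,0],[-0.784,0.08,0],[-0.784,0.08,0],[-0.784,0.08,0]], rot=[[0,0,-0.0785],[0,0,-0.0785],[0,0,-0.0785],[0,0,-0.0785],[0,0,-0.0785]], gripper=[-1,-1,-1,-1,-1])

```text
t: 29.8
tcp_pos: [0.4469, -0.0797, 0.0642]
ee_rot: [0.427, 0.904, -0.0, 0.001]
ft_force: [-5.5, -4.2, 11.2]
grip_width: 0.024
```

Call:
arm_command(slide=[[-0.784,0.05,0],[-0.784,0.05,0],[-0.784,0.05,0],[-0.784,0.05,0],[-0.784,0.05,0]], rot=[[0,0,-0.0785],[0,0,-0.0785],[0,0,-0.0785],[0,0,-0.0785],[0,0,-0.0785]], gripper=[-1,-1,-1,-1,-1])

```text
t: 30.22
tcp_pos: [0.4776, -0.1043, 0.0642]
ee_rot: [0.242, 0.97, -0.001, 0.001]
ft_force: [-4.4, -6.4, 7.4]
grip_width: 0.0235
```

Run:
```python
from h import *
st();p=manip.sense()["tcp_pos"][:2]-np.array([.52,-.018]);print(np.linalg.norm(p),np.arctan2(p[1],p[0]))
```

```text
30.22 [ 0.4776 -0.1043  0.0642] [[-0.883, 0.47, 0.001], [0.47, 0.883, -0.002], [-0.002, -0.001, -1.0]] [-4.4 -6.4  7.4] 0.0235 [-0.29  0.34  1.83 -0.    0.97 -1.37]
0.09614221121784375 -2.0277062972131215
```

Call:
arm_command(slide=[[-0.784,0.031,0],[-0.784,0.031,0],[-0.784,0.031,0],[-0.784,0.031,0],[-0.784,0.031,0]], rot=[[0,0,-0.0785],[0,0,-0.0785],[0,0,-0.0785],[0,0,-0.0785],[0,0,-0.0785]], gripper=[-1,-1,-1,-1,-1])

```text
t: 30.63
tcp_pos: [0.5152, -0.1152, 0.0642]
ee_rot: [0.049, 0.999, -0.001, 0.001]
ft_force: [-2.7, -1.1, 7.3]
grip_width: 0.0238
```

Call:
arm_command(slide=[[-0.5,0.012,0],[-0.25,0.003,0],[0,0,0],[0,0,0],[0,0,0]], rot=[[0,0,-0.05],[0,0,-0.025],[0,0,0],[0,0,0],[0,0,0]], gripper=[-1,-1,-1,0,0])

```text
t: 31.05
tcp_pos: [0.5221, -0.1148, 0.0634]
ee_rot: [0.013, 1.0, -0.0, 0.001]
ft_force: [-0.3, -1.2, 0.5]
grip_width: 0.0338
```

Call:
arm_command(slide=[[0,0,0],[0,0,0],[0,0,0],[0,0,0],[0,0,0]], rot=[[0,0,0],[0,0,0],[0,0,0],[0,0,0],[0,0,0]], gripper=[0,0,0,0,0])

```text
t: 31.47
tcp_pos: [0.5218, -0.1147, 0.0627]
ee_rot: [0.013, 1.0, 0.0, -0.0]
ft_force: [0.6, 0.1, 0.2]
grip_width: 0.0469
```

Run:
```python
from h import *
st();p=manip.sense()["tcp_pos"][:2]-np.array([.5237,-.0155]);print(np.linalg.norm(p),np.arctan2(p[1],p[0]))
```

```text
31.47 [ 0.5218 -0.1147  0.0627] [[-1.0, 0.026, -0.0], [0.026, 1.0, 0.0], [0.0, 0.0, -1.0]] [0.6 0.1 0.2] 0.0469 [-0.28  0.43  1.71  0.    1.01 -1.83]
0.09923802398395602 -1.5900428209692308
```

Half a turn done. I now rotate the open fingers back around the post and regrip it.

Call:
arm_command(slide=[[0,0,0],[0,0,0],[0,0,0],[0,0,0],[0,0,0]], rot=[[0,0,0.1205],[0,0,0.1205],[0,0,0.1205],[0,0,0.1205],[0,0,0.1205]], gripper=[0,0,0,0,0])

```text
t: 31.88
tcp_pos: [0.5218, -0.1147, 0.0626]
ee_rot: [0.312, 0.95, -0.0, -0.0]
ft_force: [0.5, 0.2, 0.1]
grip_width: 0.0472
```

Call:
arm_command(slide=[[0,0,0],[0,0,0],[0,0,0],[0,0,0],[0,0,0]], rot=[[0,0,0.1205],[0,0,0.1205],[0,0,0.1205],[0,0,0.1205],[0,0,0.1205]], gripper=[0,0,0,0,0])

```text
t: 32.3
tcp_pos: [0.5218, -0.1147, 0.0626]
ee_rot: [0.58, 0.815, -0.0, -0.0]
ft_force: [0.7, 0.6, -0.1]
grip_width: 0.0469
```

Call:
arm_command(slide=[[0,0,0],[0,0,0],[0,0,0],[0,0,0],[0,0,0]], rot=[[0,0,0.1205],[0,0,0.1205],[0,0,0.1205],[0,0,0.1205],[0,0,0.1205]], gripper=[0,0,0,0,0])

```text
t: 32.72
tcp_pos: [0.5218, -0.1147, 0.0626]
ee_rot: [0.795, 0.606, -0.0, -0.0]
ft_force: [0.1, -0.7, 0.2]
grip_width: 0.0471
```

Call:
arm_command(slide=[[0,0,0],[0,0,0],[0,0,0],[0,0,0],[0,0,0]], rot=[[0,0,0.1205],[0,0,0.1205],[0,0,0.1205],[0,0,0.1205],[0,0,0.1205]], gripper=[0,0,0,0,0])

```text
t: 33.13
tcp_pos: [0.5218, -0.1147, 0.0626]
ee_rot: [0.939, 0.343, -0.0, -0.0]
ft_force: [-0.2, -0.4, 0.3]
grip_width: 0.047
```

Call:
arm_command(slide=[[0,0,0],[0,0,0],[0,0,0],[0,0,0],[0,0,0]], rot=[[0,0,0.1205],[0,0,0.1205],[0,0,0.1205],[0,0,0.1205],[0,0,0.1205]], gripper=[0,0,0,0,0])

```text
t: 33.55
tcp_pos: [0.5218, -0.1147, 0.0626]
ee_rot: [0.999, 0.049, -0.0, -0.0]
ft_force: [0.8, -1.1, 0.2]
grip_width: 0.0472
```

Call:
arm_command(slide=[[0,0,0],[0,0,0],[0,0,0]], rot=[[0,0,0.1205],[0,0,0],[0,0,0]], gripper=[0,0,0])

```text
t: 33.8
tcp_pos: [0.5218, -0.1148, 0.0626]
ee_rot: [1.0, -0.007, -0.0, -0.0]
ft_force: [-0.1, 0.4, 0.6]
grip_width: 0.0469
```

Run:
```python
from h import *
st();plan([.5237,-.1155,.063],-.01)
```

```text
33.8 [ 0.5218 -0.1148  0.0626] [[1.0, -0.013, -0.0], [-0.013, -1.0, 0.0], [-0.0, -0.0, -1.0]] [-0.1  0.4  0.6] 0.0469 [-0.29  0.43  1.7   0.    1.01  1.3 ]
rot [-0.     0.    -0.003] n 1 slide after [ 0.19  0.07 -0.04] n 0.1 q6 1.36
```

Call:
arm_command(slide=[[0,0,0],[0,0,0],[0,0,0],[0,0,0],[0,0,0]], rot=[[0,0,0],[0,0,0],[0,0,0],[0,0,0],[0,0,0]], gripper=[-1,-1,-1,-1,-1])

```text
t: 34.22
tcp_pos: [0.5219, -0.1155, 0.0627]
ee_rot: [1.0, -0.008, 0.0, 0.001]
ft_force: [-0.0, -5.7, -1.7]
grip_width: 0.0232
```

Call:
arm_command(slide=[[0.3,-0.005,0],[0.5,-0.012,0],[0.784,-0.031,0],[0.784,-0.031,0],[0.784,-0.031,0]], rot=[[0,0,-0.03],[0,0,-0.05],[0,0,-0.0785],[0,0,-0.0785],[0,0,-0.0785]], gripper=[-1,-1,-1,-1,-1])

```text
t: 34.63
tcp_pos: [0.5532, -0.111, 0.0627]
ee_rot: [0.989, 0.151, -0.0, 0.0]
ft_force: [-0.7, -2.3, -0.1]
grip_width: 0.0238
```

Call:
arm_command(slide=[[0.784,-0.031,0],[0.784,-0.031,0],[0.784,-0.031,0],[0.784,-0.031,0],[0.784,-0.031,0]], rot=[[0,0,-0.0785],[0,0,-0.0785],[0,0,-0.0785],[0,0,-0.0785],[0,0,-0.0785]], gripper=[-1,-1,-1,-1,-1])

```text
t: 35.05
tcp_pos: [0.5877, -0.0923, 0.0627]
ee_rot: [0.94, 0.341, 0.0, 0.0]
ft_force: [-0.4, -3.3, 1.3]
grip_width: 0.0236
```

Call:
arm_command(slide=[[0.784,-0.031,0],[0.784,-0.031,0],[0.784,-0.031,0],[0.784,-0.031,0],[0.784,-0.031,0]], rot=[[0,0,-0.0785],[0,0,-0.0785],[0,0,-0.0785],[0,0,-0.0785],[0,0,-0.0785]], gripper=[-1,-1,-1,-1,-1])

```text
t: 35.47
tcp_pos: [0.6122, -0.0618, 0.0627]
ee_rot: [0.856, 0.517, -0.0, 0.0]
ft_force: [-0.7, -2.5, 1.3]
grip_width: 0.0233
```

Run:
```python
from h import *
st();p=manip.sense()["tcp_pos"][:2]-np.array([.5237,-.0155]);print(np.linalg.norm(p),np.arctan2(p[1],p[0]))
```

```text
35.47 [ 0.6122 -0.0618  0.0627] [[0.464, 0.886, 0.0], [0.886, -0.464, -0.001], [-0.0, 0.001, -1.0]] [-0.7 -2.5  1.3] 0.0233 [-0.16  0.59  1.46 -0.    1.1   0.32]
0.09987864118779378 -0.48168107201050075
```

Call:
arm_command(slide=[[0.784,-0.031,0],[0.784,-0.031,0],[0.784,-0.031,0],[0.784,-0.031,0],[0.784,-0.031,0]], rot=[[0,0,-0.0785],[0,0,-0.0785],[0,0,-0.0785],[0,0,-0.0785],[0,0,-0.0785]], gripper=[-1,-1,-1,-1,-1])

```text
t: 35.88
tcp_pos: [0.6232, -0.0242, 0.0627]
ee_rot: [0.738, 0.674, -0.0, 0.0]
ft_force: [-2.1, -2.9, 2.0]
grip_width: 0.0237
```

Call:
arm_command(slide=[[0.784,-0.031,0],[0.784,-0.031,0],[0.784,-0.031,0],[0.784,-0.031,0],[0.784,-0.031,0]], rot=[[0,0,-0.0785],[0,0,-0.0785],[0,0,-0.0785],[0,0,-0.0785],[0,0,-0.0785]], gripper=[-1,-1,-1,-1,-1])

```text
t: 36.3
tcp_pos: [0.6189, 0.0145, 0.0627]
ee_rot: [0.593, 0.806, -0.0, 0.0]
ft_force: [-3.5, -3.3, 2.7]
grip_width: 0.0238
```

Call:
arm_command(slide=[[0.784,-0.031,0],[0.784,-0.031,0],[0.784,-0.031,0],[0.784,-0.031,0],[0.784,-0.031,0]], rot=[[0,0,-0.0785],[0,0,-0.0785],[0,0,-0.0785],[0,0,-0.0785],[0,0,-0.0785]], gripper=[-1,-1,-1,-1,-1])

```text
t: 36.72
tcp_pos: [0.6002, 0.0486, 0.0626]
ee_rot: [0.424, 0.906, -0.0, -0.0]
ft_force: [-2.9, -5.0, 2.5]
grip_width: 0.0235
```

Run:
```python
from h import *
st();p=manip.sense()["tcp_pos"][:2]-np.array([.5237,-.0155]);print(np.linalg.norm(p),np.arctan2(p[1],p[0]))
```

```text
36.72 [0.6002 0.0486 0.0626] [[-0.64, 0.768, -0.001], [0.768, 0.64, -0.001], [-0.0, -0.001, -1.0]] [-2.9 -5.   2.5] 0.0235 [ 0.02  0.56  1.5  -0.    1.08 -0.67]
0.09986736043425086 0.6974669805322262
```

Call:
arm_command(slide=[[0.784,-0.031,0],[0.784,-0.031,0],[0.784,-0.031,0],[0.784,-0.031,0],[0.784,-0.031,0]], rot=[[0,0,-0.0785],[0,0,-0.0785],[0,0,-0.0785],[0,0,-0.0785],[0,0,-0.0785]], gripper=[-1,-1,-1,-1,-1])

```text
t: 37.13
tcp_pos: [0.57, 0.073, 0.0626]
ee_rot: [0.239, 0.971, -0.001, -0.0]
ft_force: [-1.5, -7.4, 2.4]
grip_width: 0.0238
```

Call:
arm_command(slide=[[0.784,-0.031,0],[0.784,-0.031,0],[0.784,-0.031,0],[0.784,-0.031,0],[0.784,-0.031,0]], rot=[[0,0,-0.0785],[0,0,-0.0785],[0,0,-0.0785],[0,0,-0.0785],[0,0,-0.0785]], gripper=[-1,-1,-1,-1,-1])

```text
t: 37.55
tcp_pos: [0.5328, 0.0841, 0.0626]
ee_rot: [0.046, 0.999, -0.001, 0.0]
ft_force: [1.1, -9.2, 0.1]
grip_width: 0.0232
```

Call:
arm_command(slide=[[0.5,-0.012,0],[0.3,-0.005,0],[0,0,0],[0,0,0]], rot=[[0,0,-0.05],[0,0,-0.03],[0,0,0],[0,0,0]], gripper=[-1,-1,-1,-1])

```text
t: 37.88
tcp_pos: [0.5249, 0.0845, 0.0627]
ee_rot: [0.007, 1.0, -0.001, -0.0]
ft_force: [-0.5, -6.0, 0.6]
grip_width: 0.0236
```

Run:
```python
from h import *
st();p=manip.sense()["tcp_pos"][:2]-np.array([.5237,-.0155]);print(np.linalg.norm(p),np.arctan2(p[1],p[0]))
```

```text
37.88 [0.5249 0.0845 0.0627] [[-1.0, 0.015, -0.0], [0.015, 1.0, -0.001], [0.0, -0.001, -1.0]] [-0.5 -6.   0.6] 0.0236 [ 0.09  0.42  1.71 -0.    1.01 -1.46]
0.09997448594356423 1.559007584352538
```

The knob is back exactly where it started. I'll release, retreat and check.

Call:
arm_command(slide=[[0,0,0],[0,0,0],[0,0,0],[0,0,0],[0,0,-2]], rot=[[0,0,0],[0,0,0],[0,0,0],[0,0,0],[0,0,0]], gripper=[0,0,0,0,0])

```text
t: 38.3
tcp_pos: [0.5234, 0.0851, 0.0799]
ee_rot: [0.008, 1.0, -0.0, -0.003]
ft_force: [-0.5, 0.3, -0.3]
grip_width: 0.0469
```

Call:
arm_command(slide=[[0,0,-4],[0,0,-4],[0,0,-3],[2,-3.5,0],[2,-3.5,0]], rot=[[0,0,0],[0,0,0],[0,0,0],[0,0,0],[0,0,0]], gripper=[0,0,0,0,0])

```text
t: 38.72
tcp_pos: [0.4842, 0.016, 0.1942]
ee_rot: [0.006, 1.0, -0.0, 0.002]
ft_force: [-0.1, -1.6, -0.1]
grip_width: 0.0472
```

Call:
arm_command(slide=[[2,-3.5,0],[2,-3.5,0],[2,-3.5,0],[1,-3.5,0],[0,-3.5,0]], rot=[[0,0,0],[0,0,0],[0,0,0],[0,0,0],[0,0,0]], gripper=[0,0,0,0,0])

```text
t: 39.13
tcp_pos: [0.4095, -0.1594, 0.1932]
ee_rot: [0.008, 1.0, -0.0, 0.0]
ft_force: [0.3, 0.9, -0.2]
grip_width: 0.0472
```

Call:
arm_command(slide=[[0,-3.5,0],[0,-3.5,0],[0,-3.5,0],[0,0,0],[0,0,0]], rot=[[0,0,0],[0,0,0],[0,0,0],[0,0,0],[0,0,0]], gripper=[0,0,0,0,0])

```text
t: 39.55
tcp_pos: [0.4092, -0.264, 0.1923]
ee_rot: [0.009, 1.0, 0.0, -0.0]
ft_force: [0.2, 0.4, -0.0]
grip_width: 0.0467
```

Run:
```python
from h import *
st()
c=shot("top","t10");b=shot("side","s10")
z=lambda i,w,h:cv2.resize(i,(w,h),interpolation=2)
cv2.imwrite("pics/m10.png",np.hstack([z(c["color"][60:310,120:460],400,294),z(b["color"][130:340,120:400],392,294)]))
```

```text
39.55 [ 0.4092 -0.264   0.1923] [[-1.0, 0.018, -0.001], [0.018, 1.0, 0.001], [0.001, 0.001, -1.0]] [ 0.2  0.4 -0. ] 0.0467 [-0.65  0.17  1.71  0.    1.26 -2.2 ]
```

View pics/m10.png

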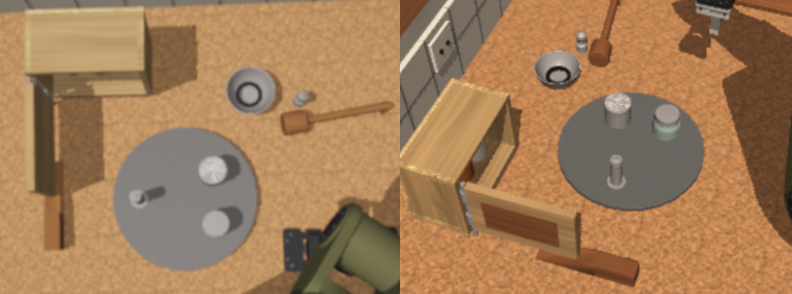

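The door is square on the wedge, both items stand upright on the disc, the knob is back at its start, and the bowl, churner and whistle are untouched. One numeric comparison of the door and wedge patch, then I hand in.

Run:
```python
from h import *
g=lambda n:cv2.cvtColor(cv2.imread(f"pics/{n}.png")[240:345,160:262],6).astype(np.float32)
for n in("s3","s5"):print(n,cv2.phaseCorrelate(g(n),g("s10")),np.abs(g(n)-g("s10")).mean())
manip.job_done()
```

```text
s3 ((-0.07684745487279088, -0.0009318558934126031), 0.9270144760690435) 8.422783
s5 ((0.0075194498520403386, -0.004279824216631312), 0.9985964072175805) 0.6647059
the job is handed in; nothing more can be done
```

The job is handed in at about 40 s on the robot's clock. I got no verdict.

**What I did:**
- **Door:** I pinched it at its top edge, swung it square to the cupboard's front, and pushed the wedge in under its free end with the tail outwards.
- **Loading:** only the canister and the jar were on the counter. Both stand on the turntable with their centres about 8 cm from its axis, well inside the 16 cm edge.
- **Turn:** I gripped the knob and turned the turntable anticlockwise one full turn, in two halves with one regrip.

**Last checks:**
- **Knob:** it ended within 1 mm of where it started.
- **Door and wedge:** the side view after the turn matches the one from just after jamming, with a shift of about 0.01 px. The lift works out at about 4 mm, but I saw only about 1 px of rise in the side view, so that is an estimate from the wedge's position and not a direct measurement.
- **Everything else:** the final pictures show both things upright, the door clear of the disc, and the bowl, churner and whistle undisturbed.

**What disagreed on the way:**
- I first took the wrong end of the wedge for its tail; the close-up put that right before I gripped it.
- My first estimate of the disc centre was about 4 mm off. That pushed the wrist force to about 19 N during the first half turn, and I corrected it in motion.

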